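# Dock the capping head and hang it on the sprung hook

### The job

Put the capping head back on its dock, fully down over the dock's two pegs, and let go of it. Then press the sprung hook arm down by the cup on its end, swing it round so that the hook goes under the head's bail, and let it up so that the hook pulls on the bail; leave the head seated and do not shove or knock over the small things standing about.

Things in the scene. Friction and masses are not known exactly. Their poses are not given: they have to be found in the camera images.
- head: Capping head, loose, upright, about 0.85 kg: aluminium foot 90 (x) x 50 (y) x 16 mm with two 13 mm through holes at x = -30, +30 mm; grey round body, 44 mm; dark plate 80 x 22 mm, top at 60 mm; over it a stirrup bail: square steel bar along x, gripped across its middle (fingers either side in y). Origin: centre of the foot's underside, z up. Same when turned half round.
- bail (a point): Middle of the underside of the head's bail bar, 110 mm above the head's origin; axes as the head's. The bar is 80 mm long, 10 mm wide and 10 mm high (top 120 mm above the origin), on two legs 10 x 10 mm centred at x = -35, +35 mm; the window under it is 60 mm wide, 50 mm high.
- dock (a point): Centre of the dock's top, a black pad 104 x 64 mm, 22 mm above the bench, on the fixed stand. z up; x points to the stand's column, whose axis is at x = +170 mm and which reaches 307 mm above the bench. Two steel pegs, 10 mm thick, 14 mm high, tips tapered, stand at x = -30, +30 mm; the head's holes go over them, either way round, until its foot rests on the pad.
- hook_swing (a joint): Swing of the hook arm round the upright column, rad. 0: arm from the column over the dock's centre, hook at the middle of a docked head's bail; grows as the arm swings to the dock's +y side. Range -0.25 to 1.2. It starts swung aside, turns freely and stays where it is left.
- hook_pull (a joint): How far the arm is pulled straight down, m: 0 fully up, held by a spring, to 0.113 at the lower stop; takes 3 N at the top, 6 N at the bottom. From 0.094 on the hook's tip passes under a docked head's bail bar; even at the stop it clears the plate below. Hooked on, it rests at about 0.076 and pulls about 5 N, less than the head's weight.
- cup (a point): Middle of the floor of the round black cup on top of the arm's end, 170 mm from the column's axis: shut fingers in it can press the arm down and push it round. 48 mm inside diameter, rim 8 mm above the floor. Fully up, its floor is 278 mm above the bench.
- hook: J-hook of 8 mm steel wire under the arm's end, open upwards. Origin: centre of the wire at its lowest part, 74 mm below the cup's floor. Its y equals the dock's y at swing 0. The shank is 14 mm to +y; the tip leans out to -y and ends 16 mm above the crook. So it goes under the bail coming from the dock's +y side; the shank meets the bar at about swing -0.03.
- crook (a point): The lowest point of the hook's inside, where the bail bar comes to rest, 70 mm below the cup's floor; axes as the hook's.
- dropper_bottle: Bystander: brown dropper bottle with white cap, 50 mm diameter, 119 mm high; origin at the centre of its underside.
- bottle_e: Bystander: small brown bottle with white cap, 34 mm diameter, 92 mm high; origin at the centre of its underside.
- jar_b: Bystander: small white cream jar, 43 mm diameter, 29 mm high; origin at the centre of its underside.
- weight_a: Bystander: brass balance weight, 29 mm diameter, 34 mm high; origin at the centre of its underside.
- weight_c: Bystander: small steel balance weight, 18 mm diameter, 22 mm high; origin at the centre of its underside.

How it is judged:
By the outcome, as a careful person would: the job done as asked, in the order asked, and still so for the second after the job is handed in, with the robot touching nothing.
It also fails if it takes over 64 s, if anything falls off the work surface, if the arm or the gripper's body presses on something with over 40 N, if the wrist force passes 120 N, or if a joint passes its speed limit or range.

### The arm

A 6-joint arm with a two-finger parallel gripper is mounted at the origin on a cart in front of the work surface, level with it; the furniture and walls round the work are solid. World frame = base frame: x ahead of the robot, y to its left, z up, the work surface at z = 0. Lengths are in m, angles in rad, forces in N, time in s.
With the tool pointing down it reaches from about 0.25 to 0.725 m from the base axis. Payload 4 kg.
Tool frame: the origin (TCP) lies midway between the tips of the shut fingers; the grasp point (between the pads) lies 19 mm behind it; z points along the fingers, x is the direction in which the jaws open and shut, and the axes are right-handed (so a half turn about z gives the same grasp; the last joint's range is limited). The gripper opens to 85 mm and grips with 20 to 120 N. Pads are 22 mm wide; open, the fingers measure 114 mm over their backs; the gripper's body (76 mm by 85 mm) begins 54 mm behind the grasp point. The pads swing forward as they close: fully open they stand 13 mm farther back than shut.
Start: joints at [-1.113, 0.241, 0.005, 1.335, 0, 1.571], TCP at [0.221, -0.449, 0.231] pointing down, gripper open.
Joint ranges: [-2.72, 2.72], [-1.05, 1.87], [-1.09, 1.28], [-1.99, 2.15], [-1.42, 1.44], [-3.14, 3.14]. Speed limits (rad/s): [2.79, 2.79, 3.14, 3.14, 3.14, 3.14].

### API

Orientations are given as a 3x3 rotation matrix whose columns are the frame's x, y, z axes.
In Python, from rig import readout, cams, manip gives the robot as it stands.
- The arm moves only by the tool play_rows, never from a script. Its arguments are lists of equal length, an entry for each row: "linear": the shift along the tool's x, y, z in cm, a list of three; "spin": the turn about the tool's z in degrees. In form: {"linear": [[x, y, z], ...], "spin": [spin, ...]}. A call has 1 to 20 rows; each row shifts and turns the pose as measured when the row begins, along the tool's axes as they then stand; what a row does not reach is not made up. A row lasts 1/10 s, in which the tool goes at most 50 mm and 8.59 degrees, less where a joint would pass 70% of its speed; a pose out of reach is approached as far as the arm can. A call with a gripper value outside its range is refused whole. "hand" is the opening in per cent of the stroke, from 0 (shut) to 100 (fully open), set as the call begins (left out, the last holds). The fingers move at their own pace and stop on an object; the grip force is fixed at half the most. Time passes only in rows, so rows that do not move let the fingers close. It gives the time, the measured TCP pose, the force and the opening at its end, in the units of the state.
- readout.observe(): the state, without advancing time (a new reading comes with each control period).
- cams.grab_frame(name): name is "scene" or "top"; returns (picture, depth): 384x512x3 uint8, red, green, blue; 384x512 float32, m along the optical axis (not along the pixel's ray), 0 where there is no reading.
- cams.camera_params(name): a dict with "vertical_fov" (degrees; the focal length in pixels is half the picture's height over the tangent of half this angle, whatever the lens; pixels are square), "cx", "cy" (the principal point, pixels), "position" and "attitude" of the camera in the world. Camera axes: x right, y up, looking along -z (the intrinsics and any distortion apply to the point x, -y, -z); pixel columns grow to the right and rows downward; lengths in m; the calibration is good to about 2 mm. A picture is of the moment at which its call begins. camera_params takes no time and is no camera call.
- manip.finish_job(): hands the job in, once; it reports no verdict.
The state is a dict: "clock": time; "joints": joint angles; "dq": joint speeds; "effort": joint torques, N m; "tool_pos": TCP position; "eef_rot": TCP orientation; "wrist_force": force on the tool from outside, world axes, zero at the start; "wrist_torque": the same for the moment, N m; "finger_gap": finger opening in m.
Only numpy, scipy, OpenCV 4.12 (cv2) and the standard library are available. Lean on these libraries where they do the work, as an engineer would, in place of code of your own. Each camera call takes 0.05 s, during which the arm holds its last target.

## Working session

There is one attempt and no reset: what is moved stays moved. The work goes in short steps, Python scripts to look and compute and a tool call to move; the robot and the scene stay as the last step left them, time stands still between calls to the robot, and variables do not carry over. Pictures are saved under pics/ and viewed, and the job is handed in when it is done.

Besides the shell and the picture viewer there is one more tool, called in YAML: its name, and indented under it one key for each argument. play_rows: Moves the arm, as the interface text tells. Its arguments: {"type":"object","properties":{"linear":{"type":"array"},"spin":{"type":"array"},"hand":{"type":"number"}},"required":["linear","spin"]}

```bash
ls; mkdir -p pics
python3 - <<'E'
from rig import readout,cams
import cv2,numpy as np
print(readout.observe())
for n in("scene","top"):
    p,d=cams.grab_frame(n); np.savez(f"pics/{n}0.npz",p=p,d=d)
    cv2.imwrite(f"pics/{n}0.png",p[:,:,::-1]); print(n,cams.camera_params(n),d.min(),d.max())
E
```

```text
pics
{'clock': 0.0, 'joints': array([-1.11299730e+00,  2.41417716e-01,  3.73387738e-03,  1.33521088e+00,
       -3.59216564e-05,  1.57080649e+00]), 'dq': array([-0.00147266, -0.00060299, -0.00082871, -0.00072911,  0.00214452,
       -0.00130889]), 'effort': array([ 2.23115417e-04, -3.72320223e+01,  2.52406794e+01,  1.69873849e-02,
        1.01995374e-04, -1.23752464e-06]), 'tool_pos': array([ 0.22069824, -0.44795146,  0.23041428]), 'eef_rot': array([[ 4.41964758e-01, -8.97031901e-01, -9.59657393e-04],
       [-8.97029960e-01, -4.41965798e-01,  1.86643510e-03],
       [-2.09838757e-03,  3.59428967e-05, -9.99997798e-01]]), 'wrist_force': array([ 0.4784923 , -0.53268196,  1.06629414]), 'wrist_torque': array([0.05406354, 0.03545908, 0.01430915]), 'finger_gap': 0.08513418600048346}
scene {'vertical_fov': 46.610169312013724, 'cx': 247.89036433950028, 'cy': 188.2247864471698, 'position': array([-0.28864012, -0.91814619,  1.00648763]), 'attitude': array([[ 0.75857335,  0.3734251 , -0.53396644],
       [-0.65158707,  0.43583087, -0.62087498],
       [ 0.00086876,  0.81890485,  0.57392865]])} 0.0 2.8392818
top {'vertical_fov': 47.999111963209515, 'cx': 255.5148158222837, 'cy': 191.69038825733492, 'position': array([ 0.350066  , -0.04153339,  1.41728428]), 'attitude': array([[-0.00619185,  0.99407481, -0.10852155],
       [-0.99989703, -0.00474979,  0.01354166],
       [ 0.01294597,  0.10859422,  0.99400186]])} 0.0 2.3269918
```

View pics/scene0.png

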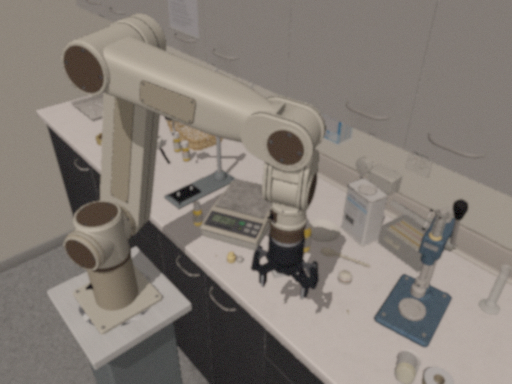

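View pics/top0.png

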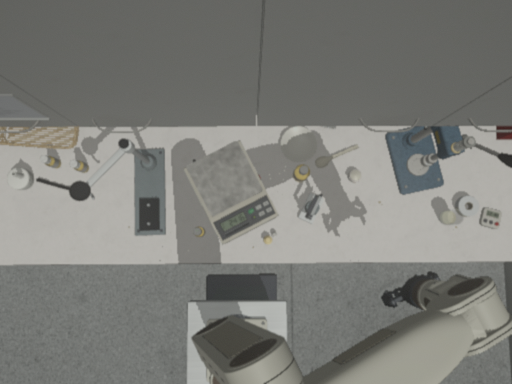

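Run:
```python
import cv2,numpy as np
p=np.load("pics/top0.npz")['p'][:,:,::-1]
a=cv2.resize(p[125:265,70:220],None,fx=4,fy=4,interpolation=cv2.INTER_CUBIC)
cv2.imwrite("pics/a.png",a)
cv2.imwrite("pics/b.png",cv2.resize(p[130:260,180:380],None,fx=4,fy=4,interpolation=cv2.INTER_CUBIC))
p=np.load("pics/scene0.npz")['p'][:,:,::-1]
cv2.imwrite("pics/c.png",cv2.resize(p[100:310,150:350],None,fx=2.8,fy=2.8,interpolation=cv2.INTER_CUBIC))
```

```text
(no output)
```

View pics/a.png

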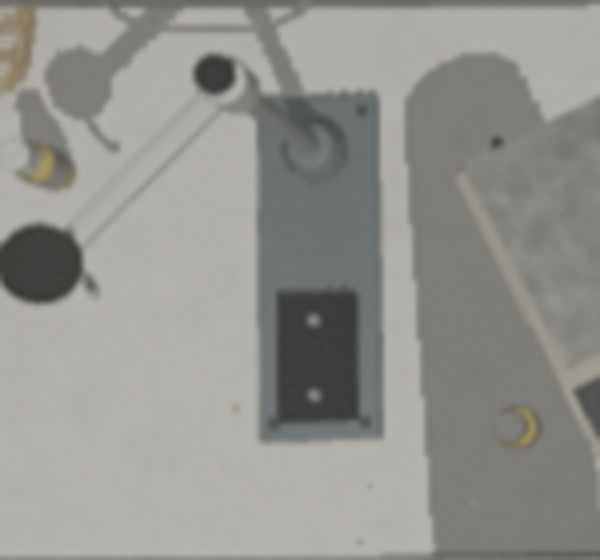

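View pics/b.png

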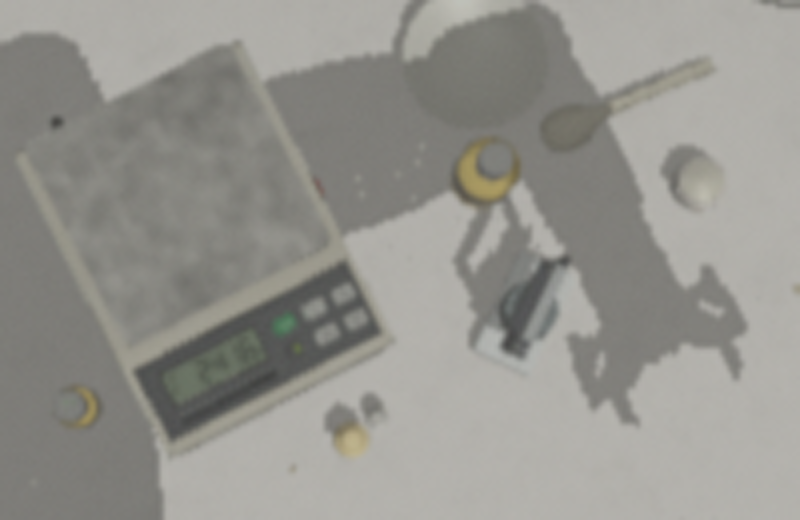

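View pics/c.png

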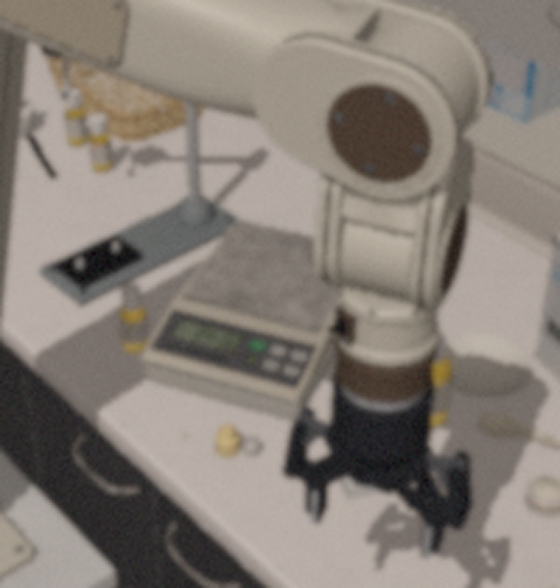

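```bash
cat > h.py <<'E'
import numpy as np,cv2
from rig import readout,cams,manip
def cam(n):
    c=cams.camera_params(n); f=192/np.tan(np.radians(c['vertical_fov']/2)); return c,f
def ray(n,u,v):
    c,f=cam(n); d=np.array([(u-c['cx'])/f,-(v-c['cy'])/f,-1.]); return c['position'],c['attitude']@d
def onz(n,u,v,z):
    o,d=ray(n,u,v); return o+d*(z-o[2])/d[2]
def proj(n,P):
    c,f=cam(n); q=c['attitude'].T@(np.asarray(P)-c['position']); return c['cx']+f*q[0]/-q[2], c['cy']-f*q[1]/-q[2]
def cloud(n,d):
    c,f=cam(n); v,u=np.mgrid[0:d.shape[0],0:d.shape[1]]
    q=np.stack([(u-c['cx'])/f*d,-(v-c['cy'])/f*d,-d],-1); P=q@c['attitude'].T+c['position']; P[d==0]=np.nan; return P
E
python3 - <<'E'
from h import *
z=np.load("pics/top0.npz");p,d=z['p'],z['d']
P=cloud("top",d); g=cv2.cvtColor(p,cv2.COLOR_RGB2GRAY)
b=lambda x,y:((x+.5)/4-.5)
def box(x0,x1,y0,y1): 
    m=np.zeros(g.shape,bool); m[y0:y1,x0:x1]=1; return m
def comp(m,name,zz,mina=3):
    n,l,s,c=cv2.connectedComponentsWithStats(m.astype(np.uint8))
    for i in range(1,n):
        if s[i,4]>=mina:
            print(name,s[i],c[i].round(2),'plane',onz("top",*c[i],zz).round(4),'depthmed',np.nanmedian(P[l==i],0).round(4))
comp((g<75)&box(130,170,190,240),'pad',.022,20)
comp((g>110)&box(142,156,200,229),'peg',.036)
comp((g<80)&box(68,95,175,205),'cup',.286,20)
comp((g<80)&box(115,135,135,155),'coltop',.307,20)
comp((g<80)&box(290,330,185,225),'bail',.12,5)
Q=P[185:225,285:330]
for lo,hi in((.10,.14),(.05,.075),(.008,.03)):
    m=(P[...,2]>lo)&(P[...,2]<hi)&box(285,330,190,228); vv,uu=np.nonzero(m); pts=P[m]
    print(lo,hi,m.sum(),pts.mean(0).round(4)); 
    if m.sum()>4: print(cv2.minAreaRect((pts[:,:2]*1000).astype(np.float32)))
for nm,bx in(('drop',box(288,316,160,184)),('jar',box(343,366,163,186)),('be',box(190,208,222,242)),('wa',box(260,271,232,247)),('wc',box(270,280,226,238)),('cuparea',box(60,100,170,215))):
    m=(P[...,2]>.012)&bx; pts=P[m]
    print(nm,m.sum(),pts.mean(0).round(3),pts.max(0).round(3),cv2.minEnclosingCircle((pts[:,:2]*1000).astype(np.float32)))
m=(P[...,2]>.20)&box(60,140,130,215);pts=P[m];print('arm',m.sum(),pts.min(0),pts.max(0))
E
```

```text
pad [140 198  19  32 574] [149.07 213.58] plane [0.433  0.2834 0.022 ] depthmed [0.4318 0.283  0.0222]
peg [147 204   2   2   4] [147.5 204.5] plane [0.4613 0.2857 0.036 ] depthmed [0.4615 0.2866 0.0353]
peg [147 223   3   2   4] [148.   223.25] plane [0.4013 0.2829 0.036 ] depthmed [0.4021 0.2826 0.0361]
cup [ 68 182  22  18 299] [ 79.33 190.44] plane [0.4791 0.4057 0.286 ] depthmed [0.4807 0.4088 0.2787]
coltop [119 139   9   9  61] [123.23 143.  ] plane [0.6009 0.2881 0.307 ] depthmed [0.601  0.2888 0.3067]
bail [306 210   3   7   9] [307.22 213.11] plane [ 0.426  -0.2147  0.12  ] depthmed [ 0.4298 -0.2223  0.0586]
0.1 0.14 93 [ 0.4489 -0.24    0.1191]
((449.3854675292969, -240.74745178222656), (10.270638465881348, 80.07630920410156), 63.39072799682617)
0.05 0.075 132 [ 0.4502 -0.236   0.0576]
((449.1328125, -239.42376708984375), (40.2473030090332, 78.07549285888672), 82.00965881347656)
0.008 0.03 184 [ 0.4464 -0.2339  0.015 ]
((451.6584777832031, -227.49447631835938), (112.93387603759766, 96.33236694335938), 78.63041687011719)
drop 263 [ 0.56  -0.202  0.079] [ 0.608 -0.178  0.124] ((575.5018920898438, -203.43960571289062), 40.400150299072266)
jar 135 [ 0.555 -0.385  0.024] [ 0.577 -0.366  0.033] ((555.6744995117188, -386.8390808105469), 21.368242263793945)
be 104 [0.375 0.117 0.073] [0.391 0.133 0.098] ((375.2386474609375, 120.50032806396484), 16.683940887451172)
wa 58 [ 0.348 -0.096  0.027] [ 0.362 -0.084  0.04 ] ((348.4692077636719, -96.72628021240234), 13.848196983337402)
wc 25 [ 0.366 -0.118  0.019] [ 0.375 -0.106  0.025] ((363.4169921875, -116.11581420898438), 12.665071487426758)
cuparea 530 [0.492 0.408 0.26 ] [0.576 0.577 0.29 ] ((522.9454345703125, 467.48382568359375), 109.8662338256836)
arm 1023 [0.45361942 0.18892388 0.20086589] [0.61620232 0.43391793 0.53657785]
```

```bash
cat >> h.py <<'E'
def state():
    s=readout.observe(); R=s['eef_rot']; return s,s['tool_pos'],R,np.degrees(np.arctan2(R[1,0],R[0,0]))
def plan(target,yaw,step=.03,spmax=7.5,n=None):
    """rows in tool axes from present pose to target (tool down)"""
    s,p,R,y0=state(); dy=(yaw-y0+180)%360-180; D=np.array(target)-p
    n=n or int(max(np.ceil(np.linalg.norm(D)/step),np.ceil(abs(dy)/spmax),1))
    L=[]
    for i in range(n):
        a=np.radians(y0+dy*i/n); X=np.array([np.cos(a),np.sin(a),0]);Y=np.array([np.sin(a),-np.cos(a),0])
        d=D/n; L.append([round(float(100*d@X),2),round(float(100*d@Y),2),round(float(-100*d[2]),2)])
    print('pos',p.round(4),'yaw',round(float(y0),2),'D',D.round(4),'dyaw',round(float(dy),2),'n',n)
    print('rows',L,'spin each',round(-dy/n,2))
E
python3 - <<'E'
from h import *
z=np.load("pics/top0.npz");p,d=z['p'],z['d'];P=cloud("top",d);g=cv2.cvtColor(p,cv2.COLOR_RGB2GRAY)
def sel(lo,hi,x0,x1,y0,y1):
    m=(P[...,2]>lo)&(P[...,2]<hi); k=np.zeros_like(m);k[y0:y1,x0:x1]=1; return P[m&k]
def rep(n,q):
    c=q[:,:2].mean(0);w,v=np.linalg.eigh(np.cov(q[:,:2].T));a=v[:,1]; 
    t=(q[:,:2]-c)@a; b=(q[:,:2]-c)@v[:,0]; print(n,len(q),c.round(4),'z',q[:,2].mean().round(4),'ang',np.degrees(np.arctan2(a[1],a[0])).round(2),'span',np.ptp(t).round(4),np.ptp(b).round(4),'mid',(c+a*(t.max()+t.min())/2+v[:,0]*(b.max()+b.min())/2).round(4))
q=sel(.10,.14,285,330,190,228); rep('bail',q)
q=q[abs(q[:,2]-np.median(q[:,2]))<.003]; rep('bailtop',q)
rep('pad',sel(.016,.030,138,161,196,232))
m=(g<75);m[:198]=0;m[230:]=0;m[:,:135]=0;m[:,165:]=0
c=max(cv2.findContours(m.astype(np.uint8),0,1)[0],key=cv2.contourArea)[:,0].astype(float)
w=np.array([onz("top",u,v,.022)[:2]*1000 for u,v in c],np.float32);print(cv2.minAreaRect(w))
m=((P[...,2]>.29)&(P[...,2]<.32));m[:135]=0;m[160:]=0;m[:,:110]=0;m[:,140:]=0;print('col',cv2.minEnclosingCircle((P[m][:,:2]*1000).astype(np.float32)),P[m].mean(0))
plan([.4494,-.2407,.23],63.4)
E
```

```text
bail 93 [ 0.4489 -0.24  ] z 0.1191 ang 153.26 span 0.0801 0.0103 mid [ 0.4494 -0.2407]
bailtop 59 [ 0.4494 -0.24  ] z 0.119 ang 153.3 span 0.0766 0.01 mid [ 0.451  -0.2414]
pad 650 [0.4325 0.2845] z 0.022 ang -177.73 span 0.1165 0.0727 mid [0.4337 0.2843]
((433.43035888671875, 283.7294006347656), (101.4808120727539, 58.11140060424805), 1.0480037927627563)
col ((601.3465576171875, 288.5260009765625), 13.963290214538574) [0.60080806 0.28849505 0.30585413]
pos [ 0.2207 -0.448   0.2305] yaw -63.77 D [ 0.2287  0.2073 -0.0005] dyaw 127.17 n 17
rows [[-0.5, -1.75, 0.0], [-0.27, -1.8, 0.0], [-0.03, -1.82, 0.0], [0.2, -1.8, 0.0], [0.44, -1.76, 0.0], [0.66, -1.69, 0.0], [0.88, -1.59, 0.0], [1.08, -1.46, 0.0], [1.26, -1.31, 0.0], [1.42, -1.13, 0.0], [1.55, -0.94, 0.0], [1.66, -0.73, 0.0], [1.74, -0.51, 0.0], [1.79, -0.28, 0.0], [1.82, -0.04, 0.0], [1.8, 0.2, 0.0], [1.76, 0.43, 0.0]] spin each -7.48
```

play_rows:
  linear:
    - [-0.5, -1.75, 0]
    - [-0.27, -1.8, 0]
    - [0, -1.8, 0]
    - [0.2, -1.8, 0]
    - [0.45, -1.75, 0]
    - [0.65, -1.7, 0]
    - [0.9, -1.6, 0]
    - [1.1, -1.45, 0]
    - [1.25, -1.3, 0]
    - [1.4, -1.15, 0]
    - [1.55, -0.95, 0]
    - [1.65, -0.75, 0]
    - [1.75, -0.5, 0]
    - [1.8, -0.3, 0]
    - [1.8, 0, 0]
    - [1.8, 0.2, 0]
    - [1.75, 0.45, 0]
  spin: [-7.5, -7.5, -7.5, -7.5, -7.5, -7.5, -7.5, -7.5, -7.5, -7.5, -7.5, -7.5, -7.5, -7.5, -7.5, -7.5, -7.5]
  hand: 100

```text
clock: 1.8
tool_pos: [0.4429, -0.2205, 0.2219]
eef_rot: [[0.363, 0.932, -0.015], [0.932, -0.363, 0.015], [0.008, -0.02, -1.0]]
wrist_force: [0.8, -1.0, -0.4]
finger_gap: 0.085
```

Run:
```python
from h import *
plan([.4494,-.2407,.23],63.4)
for n in("scene","top"):
    p,d=cams.grab_frame(n); np.savez(f"pics/{n}1.npz",p=p,d=d)
    x,y=((230,80) if n=="scene" else (230,130))
    cv2.imwrite(f"pics/{n}1.png",np.hstack([cv2.resize(p[:,:,::-1],None,fx=1,fy=1)]))
```

```text
pos [ 0.4429 -0.2205  0.2219] yaw 68.73 D [ 0.0065 -0.0202  0.0081] dyaw -5.33 n 1
rows [[-1.65, 1.34, -0.81]] spin each 5.33
```

View pics/scene1.png

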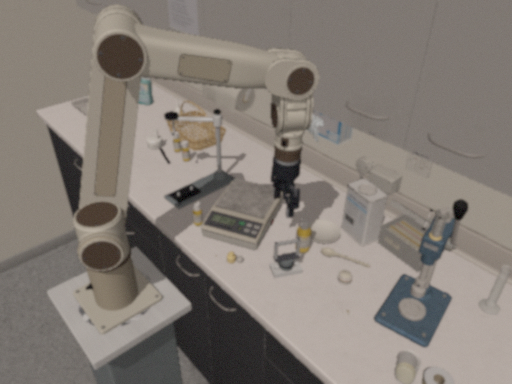

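Run:
```python
from h import *
s,p,R,y=state(); print(p,R.round(4),y,s['dq'].round(4)); print(proj("scene",p),proj("top",p))
z=np.load("pics/scene1.npz");pp,d=z['p'],z['d'];P=cloud("scene",d)
cv2.imwrite("pics/s1h.png",cv2.resize(pp[170:300,240:340,::-1],None,fx=5,fy=5,interpolation=cv2.INTER_CUBIC))
m=(P[...,2]>.105)&(P[...,2]<.13);m[:225]=0;m[262:]=0;m[:,:262]=0;m[:,296:]=0
q=P[m];print(len(q),q.mean(0),cv2.minAreaRect((q[:,:2]*1000).astype(np.float32)))
m=(P[...,2]>.2);m[:195]=0;m[220:]=0;m[:,:270]=0;m[:,305:]=0;q=P[m];print(q[q[:,2].argsort()][:12].round(3))
```

```text
[ 0.44355577 -0.21978719  0.22174008] [[ 0.3648  0.931  -0.0151]
 [ 0.9311 -0.3646  0.0154]
 [ 0.0088 -0.0197 -0.9998]] 68.60516354257418 [-0.0358 -0.0101 -0.0105  0.0076 -0.0256  0.0698]
(np.float64(282.7447868194687), np.float64(210.89459659951655)) (np.float64(313.75239885523035), np.float64(204.63455247136847))
101 [ 0.43568062 -0.23921453  0.11726644] ((438.6513366699219, -240.16104125976562), (16.11607551574707, 67.7830810546875), 61.14508056640625)
[[ 0.42  -0.26   0.233]
 [ 0.429 -0.263  0.234]
 [ 0.454 -0.176  0.235]
 [ 0.465 -0.181  0.236]
 [ 0.42  -0.259  0.236]
 [ 0.45  -0.175  0.236]
 [ 0.428 -0.268  0.237]
 [ 0.461 -0.181  0.237]
 [ 0.458 -0.18   0.238]
 [ 0.456 -0.178  0.238]
 [ 0.417 -0.255  0.238]
 [ 0.451 -0.175  0.239]]
```

View pics/s1h.png

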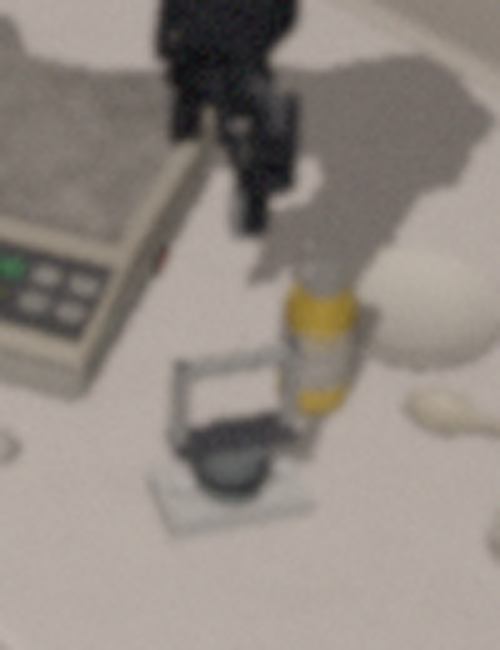

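Run:
```python
from h import *
plan([.4494,-.2407,.20],63.4,n=4)
```

```text
pos [ 0.4436 -0.2198  0.2217] yaw 68.61 D [ 0.0058 -0.0209 -0.0217] dyaw -5.21 n 4
rows [[-0.43, 0.33, 0.54], [-0.43, 0.34, 0.54], [-0.42, 0.35, 0.54], [-0.41, 0.36, 0.54]] spin each 1.3
```

play_rows:
  linear:
    - [-0.43, 0.34, 0.5]
    - [-0.43, 0.34, 0.5]
    - [-0.42, 0.35, 0.5]
    - [-0.41, 0.36, 0.5]
    - [0, 0, 0]
  spin: [1.3, 1.3, 1.3, 1.3, 0]

```text
clock: 2.4
tool_pos: [0.4473, -0.2441, 0.1982]
eef_rot: [[0.462, 0.887, -0.018], [0.887, -0.462, 0.016], [0.005, -0.023, -1.0]]
wrist_force: [-0.2, 0.4, 0.1]
finger_gap: 0.0855
```

Run:
```python
from h import *
s,p,R,y=state(); print(R.round(4))
plan([.4494,-.2407,.10],63.4,n=5)
```

```text
[[ 0.4623  0.8865 -0.0184]
 [ 0.8867 -0.4621  0.0156]
 [ 0.0053 -0.0235 -0.9997]]
pos [ 0.4473 -0.2441  0.1982] yaw 62.46 D [ 0.0021  0.0034 -0.0982] dyaw 0.94 n 5
rows [[0.08, 0.01, 1.96], [0.08, 0.01, 1.96], [0.08, 0.01, 1.96], [0.08, 0.01, 1.96], [0.08, 0.01, 1.96]] spin each -0.19
```

play_rows:
  linear:
    - [0.07, 0.05, 2]
    - [0.07, 0.05, 2]
    - [0.07, 0.05, 2]
    - [0.07, 0.05, 2]
    - [0.07, 0.05, 1.6]
    - [0, 0, 0]
  spin: [-0.2, -0.2, -0.2, -0.2, -0.2, 0]

```text
clock: 3.0
tool_pos: [0.4489, -0.2436, 0.0996]
eef_rot: [[0.453, 0.891, -0.016], [0.891, -0.453, 0.015], [0.006, -0.021, -1.0]]
wrist_force: [-0.2, 0.4, 0.1]
finger_gap: 0.0856
```

```bash
cat >> h.py <<'E'
def plan2(target,yaw,n):
    s,p,R,y0=state(); dy=(yaw-y0+180)%360-180; D=np.array(target)-p
    print('t',round(s['clock'],2),'pos',p.round(4),'yaw',round(float(y0),2),'zax',R[:,2].round(4),'D',D.round(4),'dyaw',round(float(dy),2),'F',s['wrist_force'].round(1),'gap',round(s['finger_gap'],4))
    L=[];Rc=R.copy()
    for i in range(n):
        L.append((100*Rc.T@(D/n)).round(2).tolist()); Rc=Rc@cv2.Rodrigues(np.array([0,0,np.radians(-dy/n)]))[0]
    print(L,'spin',round(-dy/n,2))
E
python3 - <<'E'
from h import *
plan2([.4494,-.2407,.097],63.4,n=1)
p,d=cams.grab_frame("scene"); cv2.imwrite("pics/s2.png",cv2.resize(p[170:300,240:340,::-1],None,fx=4,fy=4,interpolation=cv2.INTER_CUBIC))
E
```

```text
t 3.0 pos [ 0.4489 -0.2436  0.0996] yaw 63.05 zax [-0.0162  0.0147 -0.9998] D [ 0.0005  0.0029 -0.0026] dyaw 0.35 F [-0.2  0.4  0.1] gap 0.0856
[[0.28, -0.09, 0.27]] spin -0.35
```

View pics/s2.png

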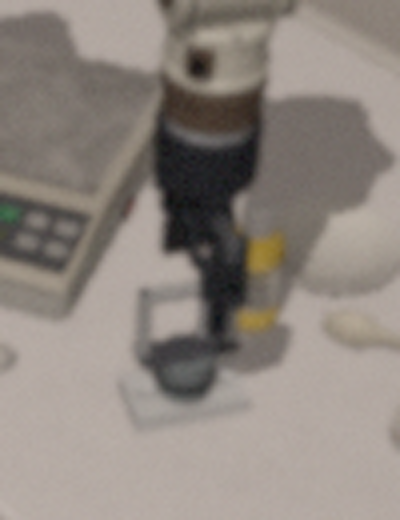

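play_rows:
  linear:
    - [0.28, -0.1, 0.25]
    - [0, 0, 0]
  spin: [-0.3, 0]

```text
clock: 3.25
tool_pos: [0.4508, -0.2417, 0.0998]
eef_rot: [[0.449, 0.893, -0.012], [0.893, -0.449, 0.013], [0.006, -0.017, -1.0]]
wrist_force: [-0.5, 0.8, -0.1]
finger_gap: 0.0857
```

play_rows:
  linear:
    - [0, 0, 0]
    - [0, 0, 0]
    - [0, 0, 0]
    - [0, 0, 0]
    - [0, 0, 0]
    - [0, 0, 0]
    - [0, 0, 0]
    - [0, 0, 0]
  spin: [0, 0, 0, 0, 0, 0, 0, 0]
  hand: 0

```text
clock: 4.05
tool_pos: [0.4521, -0.2437, 0.1028]
eef_rot: [[0.45, 0.893, -0.008], [0.893, -0.45, 0.008], [0.003, -0.011, -1.0]]
wrist_force: [-0.5, -1.2, 0.7]
finger_gap: 0.0081
```

Run:
```python
from h import *
plan2([.4494,-.2407,.097],63.4,n=1)
p,d=cams.grab_frame("scene"); cv2.imwrite("pics/s3.png",cv2.resize(p[170:300,240:340,::-1],None,fx=4,fy=4,interpolation=cv2.INTER_CUBIC))
```

```text
t 4.05 pos [ 0.4521 -0.2437  0.1028] yaw 63.27 zax [-0.0083  0.0077 -0.9999] D [-0.0027  0.003  -0.0058] dyaw 0.13 F [-0.5 -1.2  0.7] gap 0.0081
[[0.14, -0.37, 0.59]] spin -0.13
```

View pics/s3.png

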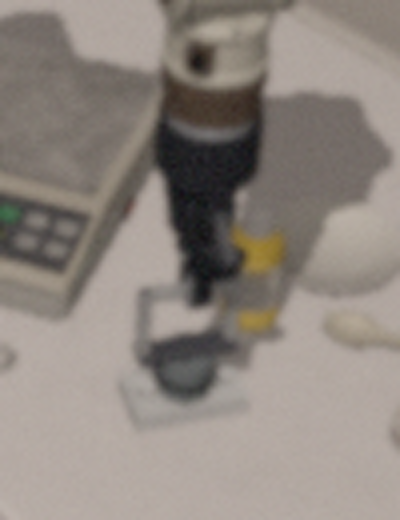

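play_rows:
  linear:
    - [0, 0, 0]
    - [0, 0, 0]
    - [0, 0, 0]
    - [0, 0, 0.3]
    - [0, -0.05, 0.4]
    - [0, -0.1, 0.4]
  spin: [0, 0, 0, 0, 0, 0]
  hand: 40

```text
clock: 4.7
tool_pos: [0.4515, -0.242, 0.0913]
eef_rot: [[0.449, 0.893, -0.007], [0.893, -0.449, 0.01], [0.006, -0.01, -1.0]]
wrist_force: [0.1, -0.3, 0.0]
finger_gap: 0.0341
```

play_rows:
  linear:
    - [0, 0, 0.1]
    - [0, 0, 0.05]
    - [0, 0, 0.05]
    - [0, 0, 0.05]
    - [0, 0, 0]
  spin: [0, 0, 0, 0, 0]
  hand: 0

```text
clock: 5.2
tool_pos: [0.4502, -0.243, 0.0889]
eef_rot: [[0.45, 0.893, -0.009], [0.893, -0.45, 0.007], [0.003, -0.011, -1.0]]
wrist_force: [-0.4, -0.2, -0.8]
finger_gap: 0.0092
```

Run:
```python
from h import *
plan2([.4494,-.2407,.096],63.4,n=1)
```

```text
t 5.2 pos [ 0.4502 -0.243   0.0889] yaw 63.26 zax [-0.0088  0.0072 -0.9999] D [-0.0008  0.0023  0.0071] dyaw 0.14 F [-0.4 -0.2 -0.8] gap 0.0092
[[0.17, -0.18, -0.71]] spin -0.14
```

play_rows:
  linear:
    - [0, 0, -0.3]
    - [0, 0, -0.6]
    - [0, 0, -1]
    - [0, 0, -1]
    - [0, 0, -1]
    - [0, 0, -1]
    - [0, 0, -1]
    - [0, 0, -1]
    - [0, 0, -1]
  spin: [0, 0, 0, 0, 0, 0, 0, 0, 0]

```text
clock: 6.1
tool_pos: [0.4477, -0.2403, 0.1683]
eef_rot: [[0.449, 0.893, -0.019], [0.893, -0.449, 0.016], [0.006, -0.025, -1.0]]
wrist_force: [-0.7, -0.1, -8.3]
finger_gap: 0.0089
```

Run:
```python
from h import *
plan2([.4494,-.2407,.096],63.4,n=1)
for n in("scene","top"):
    p,d=cams.grab_frame(n); np.savez(f"pics/{n}4.npz",p=p,d=d)
    x,y=((230,140) if n=="scene" else (250,140)); cv2.imwrite(f"pics/{n}4.png",cv2.resize(p[y:y+150,x:x+130,::-1],None,fx=4,fy=4,interpolation=cv2.INTER_CUBIC))
```

```text
t 6.1 pos [ 0.4477 -0.2403  0.1683] yaw 63.31 zax [-0.0193  0.0162 -0.9997] D [ 0.0017 -0.0004 -0.0723] dyaw 0.09 F [-0.7 -0.1 -8.3] gap 0.0089
[[0.0, 0.35, 7.22]] spin -0.09
```

View pics/scene4.png

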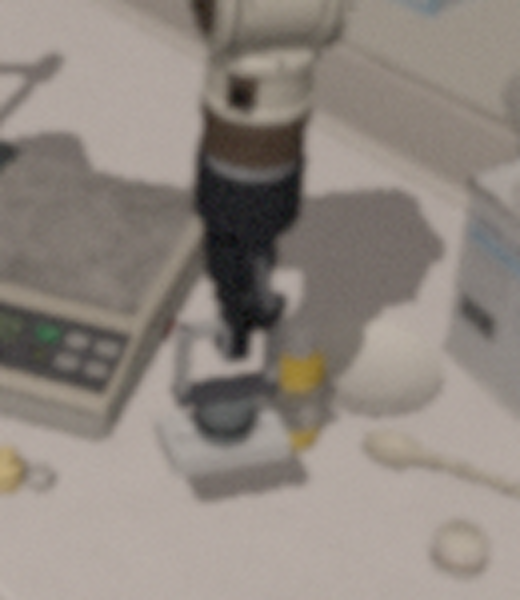

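View pics/top4.png

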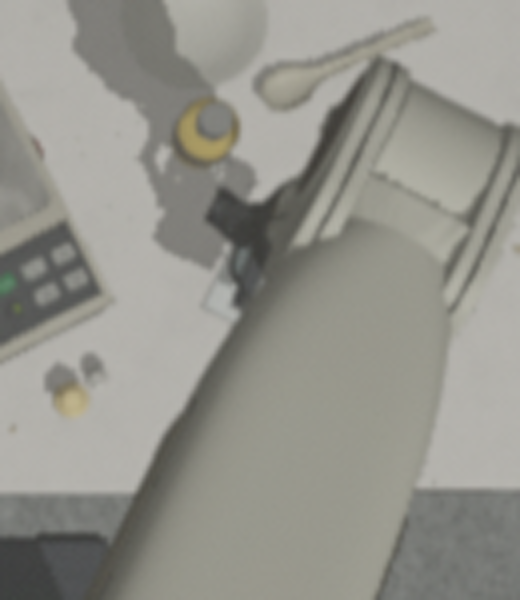

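```bash
cat > meas.py <<'E'
from h import *
def held(tag,n="scene",zoff=.079):
    z=np.load(f"pics/{tag}.npz");P=cloud(n,z['d']); s,p,R,y=state()
    Q=(P-p)@R  # tool frame
    m=(np.abs(Q[...,0])<.05)&(np.abs(Q[...,1])<.07)&(Q[...,2]>-.02)&(Q[...,2]<.12)
    q=Q[m]; print('zhist',np.histogram(q[:,2],bins=np.arange(-.02,.121,.005)))
    return q
E
python3 - <<'E'
from meas import *
q=held("scene4")
for lo,hi in((.015,.05),(.033,.043),(.072,.08),(.08,.09),(.065,.095)):
    k=q[(q[:,2]>lo)&(q[:,2]<hi)]; print(lo,hi,len(k),'x',np.percentile(k[:,0],[0,2,98,100]).round(4),'y',np.percentile(k[:,1],[0,2,98,100]).round(4))
k=q[(q[:,2]>.068)&(q[:,2]<.098)]; print(cv2.minAreaRect((k[:,:2]*1000).astype(np.float32)))
E
```

```text
zhist (array([ 19,  19,  25,  18,  10,  10,  14,   8,  14,  70,  82,  39,  22,
        16,  29,  17,  13,  26, 152,  92,  48,  38,   5,   0,   0,   0,
         0,   0]), array([-2.00000000e-02, -1.50000000e-02, -1.00000000e-02, -5.00000000e-03,
        3.46944695e-18,  5.00000000e-03,  1.00000000e-02,  1.50000000e-02,
        2.00000000e-02,  2.50000000e-02,  3.00000000e-02,  3.50000000e-02,
        4.00000000e-02,  4.50000000e-02,  5.00000000e-02,  5.50000000e-02,
        6.00000000e-02,  6.50000000e-02,  7.00000000e-02,  7.50000000e-02,
        8.00000000e-02,  8.50000000e-02,  9.00000000e-02,  9.50000000e-02,
        1.00000000e-01,  1.05000000e-01,  1.10000000e-01,  1.15000000e-01,
        1.20000000e-01]))
0.015 0.05 251 x [-0.0264 -0.0233  0.01    0.0209] y [-0.0466 -0.0458  0.0306  0.0335]
0.033 0.043 73 x [-0.0257 -0.0247  0.0167  0.0209] y [-0.0458 -0.0445  0.0227  0.0317]
0.072 0.08 207 x [-0.0311 -0.0283  0.0232  0.0272] y [-0.051  -0.0504  0.0381  0.0401]
0.08 0.09 86 x [-0.0297 -0.0291  0.0156  0.0201] y [-0.0516 -0.0507  0.0355  0.0379]
0.065 0.095 361 x [-0.0311 -0.0286  0.022   0.0272] y [-0.0516 -0.0506  0.0379  0.0401]
((-2.1039276123046875, -5.8354034423828125), (57.81977844238281, 92.01615905761719), 0.5640259385108948)
```

Run:
```python
from meas import *
def pix(n,tag):
    z=np.load(f"pics/{tag}.npz");p=z['p'];g=cv2.cvtColor(p,cv2.COLOR_RGB2GRAY);return p,g,cloud(n,z['d'])
p,g,P=pix("scene","scene1")
# pad in scene
m=(g<70)&(abs(P[...,0]-.432)<.075)&(abs(P[...,1]-.284)<.06)&(abs(P[...,2]-.022)<.012)
c=max(cv2.findContours(m.astype(np.uint8),0,1)[0],key=cv2.contourArea)[:,0].astype(float)
w=np.array([onz("scene",u,v,.022)[:2]*1000 for u,v in c],np.float32);print('pad plane',cv2.minAreaRect(w),'depth z',np.nanmean(P[m],0))
q=P[m];print('pad depth rect',cv2.minAreaRect((q[:,:2]*1000).astype(np.float32)))
mc=(P[...,2]>.29)&(P[...,2]<.32)&(abs(P[...,0]-.6)<.03)&(abs(P[...,1]-.288)<.03);q=P[mc];print('col',cv2.minEnclosingCircle((q[:,:2]*1000).astype(np.float32)),q.mean(0))
cv2.imwrite("pics/pad.png",cv2.resize(p[160:215,150:245,::-1],None,fx=7,fy=7,interpolation=cv2.INTER_CUBIC))
# foot on bench, both cams
for n,t in(("scene","scene1"),("top","top0")):
    p,g,P=pix(n,t)
    for nm,c,lo,hi,r in(('jar',(.555,-.386),.02,.04,.03),('wa',(.348,-.096),.02,.045,.025),('be',(.375,.119),.075,.11,.025),('drop',(.565,-.203),.10,.135,.03),('foot',(.449,-.24),.010,.021,.055),('bail',(.449,-.24),.112,.13,.05)):
        m=(abs(P[...,0]-c[0])<r)&(abs(P[...,1]-c[1])<r)&(P[...,2]>lo)&(P[...,2]<hi);q=P[m];print(n,nm,m.sum(),np.median(q,0).round(4),cv2.minEnclosingCircle((q[:,:2]*1000).astype(np.float32))[0],cv2.minAreaRect((q[:,:2]*1000).astype(np.float32)))
```

```text
pad plane ((430.30181884765625, 266.404052734375), (141.29107666015625, 89.39965057373047), 1.4200043678283691) depth z [0.43027995 0.26700504 0.0187469 ]
pad depth rect ((436.2146911621094, 272.095703125), (139.36354064941406, 81.10236358642578), 1.2346559762954712)
col ((598.027587890625, 286.0272521972656), 15.924453735351562) [0.59422047 0.28406607 0.30188872]
scene jar 116 [ 0.5482 -0.3906  0.026 ] (551.8775024414062, -389.18359375) ((549.8773803710938, -388.4828186035156), (39.124725341796875, 40.46198654174805), 81.04679870605469)
scene wa 56 [ 0.3406 -0.1041  0.025 ] (348.3356628417969, -105.6489486694336) ((348.6343078613281, -104.2530288696289), (24.831172943115234, 40.01249694824219), 77.0061264038086)
scene be 50 [0.3668 0.1154 0.0886] (368.4074401855469, 118.32492065429688) ((368.90179443359375, 118.00785827636719), (28.187602996826172, 20.987985610961914), 52.268341064453125)
scene drop 81 [ 0.5528 -0.213   0.116 ] (554.6812133789062, -209.31866455078125) ((554.3814697265625, -209.53726196289062), (31.251880645751953, 26.829219818115234), 65.30490112304688)
scene foot 2
[... 733 characters left out ...]
 0.1201 0.0901] (375.17901611328125, 120.2146224975586) ((375.7911376953125, 120.50308227539062), (23.590545654296875, 22.78807830810547), 57.3192138671875)
top drop 72 [ 0.5594 -0.2064  0.1183] (559.7640380859375, -206.85943603515625) ((559.6520385742188, -206.41131591796875), (25.893062591552734, 25.263336181640625), 41.73252487182617)
top foot 157 [ 0.4387 -0.2322  0.0152] (448.72723388671875, -241.2460174560547) ((449.989501953125, -240.866943359375), (50.632137298583984, 90.615966796875), 63.78752517700195)
top bail 92 [ 0.4475 -0.2393  0.1189] (449.27935791015625, -240.95919799804688) ((449.3854675292969, -240.74745178222656), (10.270638465881348, 80.07630920410156), 63.39072799682617)
```

View pics/pad.png

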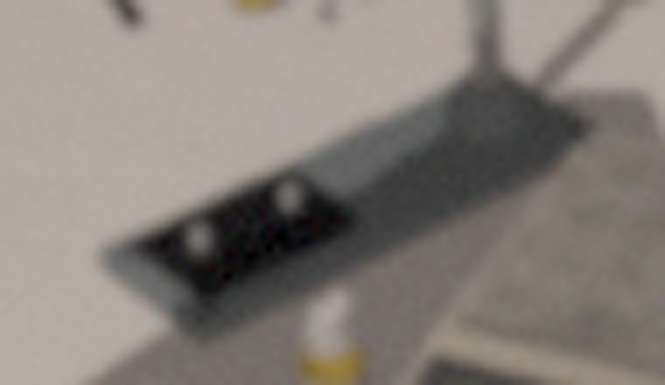

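Run:
```python
from h import *
plan2([.448,-.24,.235],63.4,n=4)
plan([.435,.26,.235],91.8,n=20)
```

```text
t 6.2 pos [ 0.4489 -0.241   0.1695] yaw 63.31 zax [-0.0159  0.0143 -0.9998] D [-0.0009  0.001   0.0655] dyaw 0.09 F [ 2.1 -1.  -7.6] gap 0.0093
[[0.02, -0.07, -1.64], [0.02, -0.07, -1.64], [0.02, -0.07, -1.64], [0.02, -0.07, -1.64]] spin -0.02
pos [ 0.4489 -0.241   0.1695] yaw 63.31 D [-0.0139  0.501   0.0655] dyaw 28.49 n 20
rows [[2.21, -1.19, -0.33], [2.24, -1.13, -0.33], [2.26, -1.08, -0.33], [2.29, -1.02, -0.33], [2.31, -0.96, -0.33], [2.34, -0.9, -0.33], [2.36, -0.85, -0.33], [2.38, -0.79, -0.33], [2.4, -0.73, -0.33], [2.42, -0.67, -0.33], [2.43, -0.61, -0.33], [2.45, -0.55, -0.33], [2.46, -0.49, -0.33], [2.47, -0.42, -0.33], [2.48, -0.36, -0.33], [2.49, -0.3, -0.33], [2.49, -0.24, -0.33], [2.5, -0.18, -0.33], [2.5, -0.12, -0.33], [2.51, -0.05, -0.33]] spin each -1.42
```

play_rows:
  linear:
    - [0, -0.07, -1.6]
    - [0, -0.07, -1.6]
    - [0, -0.07, -1.6]
    - [0, -0.07, -1.6]
    - [2.2, -1.2, 0]
    - [2.25, -1.15, 0]
    - [2.25, -1.1, 0]
    - [2.3, -1, 0]
    - [2.3, -0.95, 0]
    - [2.35, -0.9, 0]
    - [2.35, -0.85, 0]
    - [2.4, -0.8, 0]
    - [2.4, -0.7, 0]
    - [2.4, -0.65, 0]
  spin: [0, 0, 0, 0, -1.4, -1.4, -1.4, -1.4, -1.4, -1.4, -1.4, -1.4, -1.4, -1.4]

```text
clock: 7.6
tool_pos: [0.4369, 0.0157, 0.2354]
eef_rot: [[0.218, 0.976, -0.023], [0.976, -0.218, 0.014], [0.009, -0.026, -1.0]]
wrist_force: [1.3, -0.8, -8.5]
finger_gap: 0.0089
```

Run:
```python
from h import *
plan2([.435,.255,.235],91.8,n=12)
```

```text
t 7.6 pos [0.4369 0.0157 0.2354] yaw 77.39 zax [-0.023   0.0142 -0.9996] D [-0.0019  0.2393 -0.0004] dyaw 14.41 F [ 1.3 -0.8 -8.5] gap 0.0089
[[1.94, -0.45, 0.03], [1.95, -0.41, 0.03], [1.96, -0.37, 0.03], [1.97, -0.33, 0.03], [1.97, -0.29, 0.03], [1.98, -0.24, 0.03], [1.98, -0.2, 0.03], [1.99, -0.16, 0.03], [1.99, -0.12, 0.03], [1.99, -0.08, 0.03], [1.99, -0.04, 0.03], [1.99, 0.01, 0.03]] spin -1.2
```

play_rows:
  linear:
    - [1.95, -0.45, 0]
    - [1.95, -0.4, 0]
    - [1.95, -0.35, 0]
    - [1.95, -0.3, 0]
    - [1.95, -0.3, 0]
    - [2, -0.25, 0]
    - [2, -0.2, 0]
    - [2, -0.15, 0]
    - [2, -0.1, 0]
    - [2, -0.1, 0]
    - [1.5, 0, 0]
    - [0.8, 0, 0]
    - [0, 0, 0]
  spin: [-1.2, -1.2, -1.2, -1.2, -1.2, -1.2, -1.2, -1.2, -1.2, -1.2, -1.2, -0.5, 0]

```text
clock: 8.9
tool_pos: [0.4294, 0.2495, 0.2342]
eef_rot: [[-0.035, 0.999, -0.031], [0.999, 0.035, 0.011], [0.012, -0.03, -0.999]]
wrist_force: [-0.8, 0.2, -8.4]
finger_gap: 0.0093
```

Run:
```python
from h import *
plan2([.431,.2825,.18],91.8,n=4)
for n in("scene","top"):
    p,d=cams.grab_frame(n); np.savez(f"pics/{n}5.npz",p=p,d=d); cv2.imwrite(f"pics/{n}5.png",p[:,:,::-1])
```

```text
t 8.9 pos [0.4294 0.2495 0.2342] yaw 92.0 zax [-0.0307  0.0113 -0.9995] D [ 0.0016  0.033  -0.0542] dyaw -0.2 F [-0.8  0.2 -8.4] gap 0.0093
[[0.81, 0.11, 1.36], [0.81, 0.11, 1.36], [0.81, 0.11, 1.36], [0.81, 0.11, 1.36]] spin 0.05
```

View pics/scene5.png

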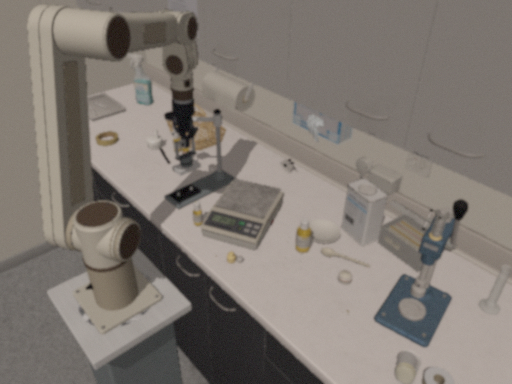

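View pics/top5.png

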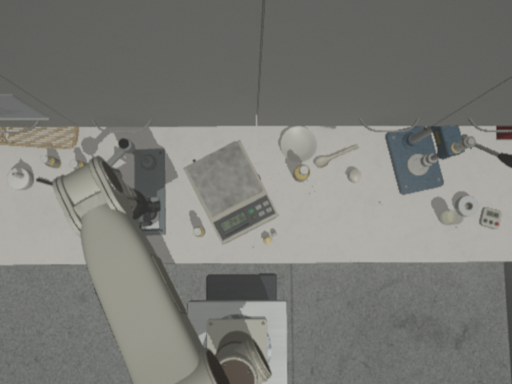

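Run:
```python
from meas import *
z=np.load("pics/scene5.npz");p=z['p'];P=cloud("scene",z['d']);g=cv2.cvtColor(p,cv2.COLOR_RGB2GRAY)
cv2.imwrite("pics/z5.png",cv2.resize(p[130:215,150:245,::-1],None,fx=7,fy=7,interpolation=cv2.INTER_CUBIC))
q=held("scene5"); k=q[(q[:,2]>.068)&(q[:,2]<.098)]; print('foot tool',cv2.minAreaRect((k[:,:2]*1000).astype(np.float32)))
k=q[(q[:,2]>.0715)&(q[:,2]<.080)]; print('foot top tool',len(k),cv2.minAreaRect((k[:,:2]*1000).astype(np.float32)),np.median(k[:,2]))
z1=np.load("pics/scene1.npz")
for pp,dd,t in((z1['p'],z1['d'],1),(p,z['d'],5)):
    g=cv2.cvtColor(pp,cv2.COLOR_RGB2GRAY)
    m=(g<45); m[:180]=0;m[212:]=0;m[:,:160]=0;m[:,205:]=0
    n,l,s,c=cv2.connectedComponentsWithStats(m.astype(np.uint8)); i=1+s[1:,4].argmax()
    m=(l==i); ct=max(cv2.findContours(m.astype(np.uint8),0,1)[0],key=cv2.contourArea)[:,0].astype(float)
    w=np.array([onz("scene",u,v,.022)[:2]*1000 for u,v in ct],np.float32);print(t,'pad plane',s[i],cv2.minAreaRect(w))
    Q=cloud("scene",dd)
    for (x0,x1,y0,y1) in((174,184,188,200),(186,196,183,194)):
        sub=g[y0:y1,x0:x1].astype(float); 
        wt=np.clip(sub-80,0,None); vv,uu=np.mgrid[y0:y1,x0:x1]; u,v=(wt*uu).sum()/wt.sum(),(wt*vv).sum()/wt.sum()
        print('peg',sub.max(),u.round(2),v.round(2),onz("scene",u,v,.030).round(4),Q[int(round(v)),int(round(u))])
```

```text
zhist (array([ 19,  17,  16,  19,   9,   9,   8,  12,  11,  54,  41,  20,  17,
        18,  14,  17,  15,  22, 102,  47,  35,  23,   3,   0,   0,   0,
         0,   0]), array([-2.00000000e-02, -1.50000000e-02, -1.00000000e-02, -5.00000000e-03,
        3.46944695e-18,  5.00000000e-03,  1.00000000e-02,  1.50000000e-02,
        2.00000000e-02,  2.50000000e-02,  3.00000000e-02,  3.50000000e-02,
        4.00000000e-02,  4.50000000e-02,  5.00000000e-02,  5.50000000e-02,
        6.00000000e-02,  6.50000000e-02,  7.00000000e-02,  7.50000000e-02,
        8.00000000e-02,  8.50000000e-02,  9.00000000e-02,  9.50000000e-02,
        1.00000000e-01,  1.05000000e-01,  1.10000000e-01,  1.15000000e-01,
        1.20000000e-01]))
foot tool ((-2.2659645080566406, -3.8421401977539062), (53.82283020019531, 96.46930694580078), 3.60931658744812)
foot top tool 124 ((-2.3430309295654297, -5.181922912597656), (53.693199157714844, 93.74597930908203), 4.225315093994141) 0.07418477568184115
1 pad plane [171 187  30  17 220] ((425.183837890625, 275.2327575683594), (107.87744903564453, 63.879852294921875), 3.7852725982666016)
peg 170.0 176.28 189.35 [0.4082 0.3097 0.03  ] [ 4.30253464e-01  3.50461713e-01 -2.15281170e-04]
peg 167.0 189.04 184.04 [0.4654 0.3077 0.03  ] [0.47839383 0.32919903 0.01316775]
5 pad plane [170 185  30  17 245] ((427.58416748046875, 281.2937316894531), (111.47147369384766, 63.256805419921875), 2.4420299530029297)
peg 154.0 175.04 188.5 [0.4077 0.3175 0.03  ] [ 0.42965283  0.35723876 -0.00356055]
peg 104.0 187.66 183.87 [0.462  0.3122 0.03  ] [0.47728624 0.33483528 0.01072304]
```

View pics/z5.png

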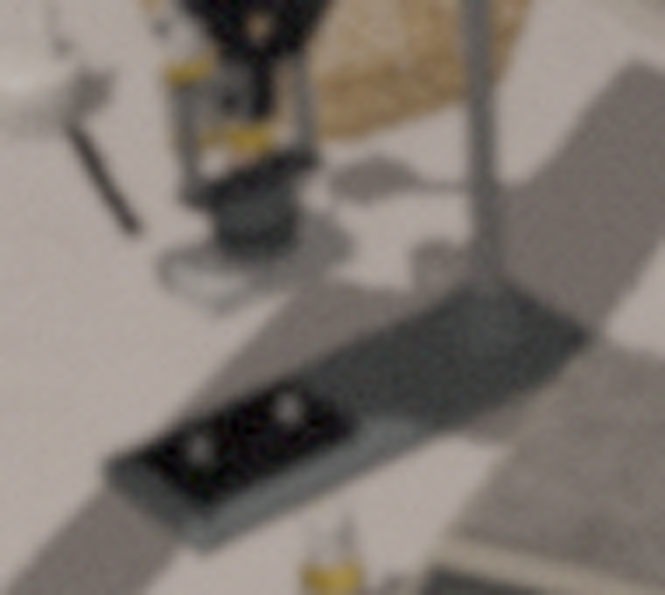

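Run:
```python
from meas import *
for t in(1,5):
    g=cv2.cvtColor(np.load(f"pics/scene{t}.npz")['p'],cv2.COLOR_RGB2GRAY).astype(float)
    out=[]
    for (cu,cv_) in((178.1,193.6),(190.9,187.7)):
        y0,y1,x0,x1=int(cv_-3),int(cv_+4),int(cu-2),int(cu+4)
        sub=g[y0:y1,x0:x1]; wt=np.clip(sub-60,0,None); vv,uu=np.mgrid[y0:y1,x0:x1]; u,v=(wt*uu).sum()/wt.sum(),(wt*vv).sum()/wt.sum()
        out.append(onz("scene",u,v,.030)); print(sub.astype(int).tolist()); print(u.round(2),v.round(2),out[-1].round(4))
    print('mid',((out[0]+out[1])/2).round(4),np.linalg.norm(out[1]-out[0]),np.degrees(np.arctan2(*(out[1]-out[0])[1::-1])))
print(proj("scene",[.4315,.284,.03]),proj("top",[.4315,.284,.036]))
g=cv2.cvtColor(np.load("pics/top0.npz")['p'],cv2.COLOR_RGB2GRAY).astype(float)
for (x0,x1,y0,y1) in((145,152,201,209),(145,152,220,227)):
    sub=g[y0:y1,x0:x1]; wt=np.clip(sub-62,0,None); vv,uu=np.mgrid[y0:y1,x0:x1]; u,v=(wt*uu).sum()/wt.sum(),(wt*vv).sum()/wt.sum()
    print('top peg',u.round(2),v.round(2),onz("top",u,v,.036).round(4))
```

```text
[[118, 97, 80, 62, 42, 30], [78, 72, 72, 56, 36, 22], [63, 87, 90, 80, 47, 27], [64, 98, 111, 90, 58, 30], [64, 100, 109, 93, 59, 30], [51, 83, 95, 79, 51, 29], [39, 58, 62, 55, 35, 29]]
177.56 192.6 [0.4002 0.2887 0.03  ]
[[133, 118, 99, 83, 84, 88], [91, 75, 70, 75, 69, 69], [49, 59, 85, 92, 80, 61], [34, 68, 97, 108, 89, 62], [30, 65, 96, 104, 87, 53], [26, 51, 86, 91, 74, 41], [28, 36, 55, 61, 47, 37]]
190.37 185.98 [0.4617 0.2935 0.03  ]
mid [0.431  0.2911 0.03  ] 0.061745057609910156 4.459446916660509
[[65, 54, 46, 35, 24, 13], [47, 47, 36, 39, 26, 15], [36, 49, 61, 47, 32, 17], [41, 60, 76, 64, 40, 20], [37, 66, 78, 63, 41, 14], [35, 56, 64, 58, 39, 19], [21, 36, 39, 37, 33, 21]]
177.84 193.33 [0.3983 0.284  0.03  ]
[[81, 66, 56, 55, 48, 53], [52, 40, 39, 39, 47, 44], [24, 41, 59, 63, 53, 34], [21, 50, 75, 83, 66, 41], [30, 55, 82, 92, 70, 47], [22, 51, 79, 79, 67, 35], [22, 34, 46, 56, 44, 33]]
190.41 187.38 [0.4565 0.2856 0.03  ]
mid [0.4274 0.2848 0.03  ] 0.058158865765447515 1.573596050431922
(np.float64(185.20541606453284), np.float64(190.01665138145447)) (np.float64(147.85023129931807), np.float64(213.792171895693))
top peg 147.93 204.64 [0.4608 0.2844 0.036 ]
top peg 148.11 223.32 [0.4011 0.2825 0.036 ]
```

Run:
```python
from h import *
z=np.load("pics/top5.npz");p=z['p'];P=cloud("top",z['d'])
cv2.imwrite("pics/tz5.png",cv2.resize(p[150:245,110:190,::-1],None,fx=6,fy=6,interpolation=cv2.INTER_CUBIC))
s,p0,R,y=state();Q=(P-p0)@R
m=(np.abs(Q[...,0])<.05)&(np.abs(Q[...,1])<.07)&(Q[...,2]>.065)&(Q[...,2]<.1);q=Q[m];print(len(q),q.min(0),q.max(0)); print(np.percentile(q,[2,50,98],axis=0))
```

```text
169 [-0.02547442 -0.04388405  0.06587631] [0.02343473 0.04592028 0.08654913]
[[-0.02514261 -0.04378471  0.06710766]
 [-0.01457071 -0.02450944  0.07362744]
 [ 0.02178545  0.04540615  0.08450798]]
```

View pics/tz5.png

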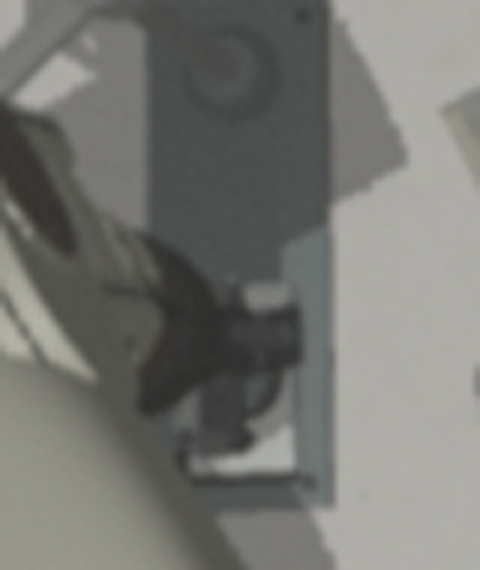

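Run:
```python
from h import *
plan2([.4326,.283,.15],91.8,n=6)
```

```text
t 9.0 pos [0.4294 0.2481 0.2342] yaw 91.91 zax [-0.0308  0.0101 -0.9995] D [ 0.0032  0.0349 -0.0842] dyaw -0.11 F [ 0.5 -0.  -7.9] gap 0.0091
[[0.56, 0.12, 1.41], [0.56, 0.12, 1.41], [0.56, 0.12, 1.41], [0.56, 0.12, 1.41], [0.56, 0.12, 1.41], [0.56, 0.12, 1.41]] spin 0.02
```

play_rows:
  linear:
    - [0.56, 0.12, 1.4]
    - [0.56, 0.12, 1.4]
    - [0.56, 0.12, 1.4]
    - [0.56, 0.12, 1.4]
    - [0.56, 0.12, 1.4]
    - [0.56, 0.12, 1]
    - [0, 0, 0]
    - [0, 0, 0]
  spin: [0, 0, 0, 0, 0, 0, 0, 0]

```text
clock: 9.8
tool_pos: [0.4354, 0.2758, 0.1532]
eef_rot: [[-0.022, 0.999, -0.028], [1.0, 0.022, 0.006], [0.007, -0.028, -1.0]]
wrist_force: [0.1, 0.5, -8.7]
finger_gap: 0.0089
```

```bash
cat >> meas.py <<'E'
def look(k,tgt=(.431,.2835)):
    plan2([.4326,.283,.13],91.8,n=3)
    s,p0,R,y=state()
    for n in("top","scene"):
        p,d=cams.grab_frame(n); np.savez(f"pics/{n}{k}.npz",p=p,d=d)
        cv2.imwrite(f"pics/{n}z{k}.png",cv2.resize(p[150:245,110:190,::-1] if n=="top" else p[130:215,150:245,::-1],None,fx=6,fy=6,interpolation=cv2.INTER_CUBIC))
        P=cloud(n,d);Q=(P-p0)@R
        m=(np.abs(Q[...,0])<.04)&(np.abs(Q[...,1])<.065)&(Q[...,2]>.065)&(Q[...,2]<.082);q=Q[m]
        print(n,len(q),'tool x,y min',q.min(0).round(4),'max',q.max(0).round(4),'zmed',np.median(q[:,2]).round(4))
        w=P[m];print('  world min',w.min(0).round(4),'max',w.max(0).round(4))
E
python3 - <<'E'
from meas import *
look(6)
E
```

```text
t 9.8 pos [0.4354 0.2758 0.1532] yaw 91.24 zax [-0.0283  0.006  -0.9996] D [-0.0028  0.0072 -0.0232] dyaw 0.56 F [ 0.1  0.5 -8.7] gap 0.0089
[[0.24, -0.07, 0.78], [0.24, -0.06, 0.78], [0.24, -0.06, 0.78]] spin -0.19
top 135 tool x,y min [-0.0263 -0.0428  0.0659] max [0.025  0.0448 0.0808] zmed 0.0727
  world min [0.391  0.2495 0.0724] max [0.4783 0.3005 0.0877]
scene 180 tool x,y min [-0.0303 -0.0529  0.0651] max [0.0257 0.043  0.0819] zmed 0.0738
  world min [0.3808 0.2457 0.071 ] max [0.4758 0.3013 0.0886]
```

View pics/topz6.png

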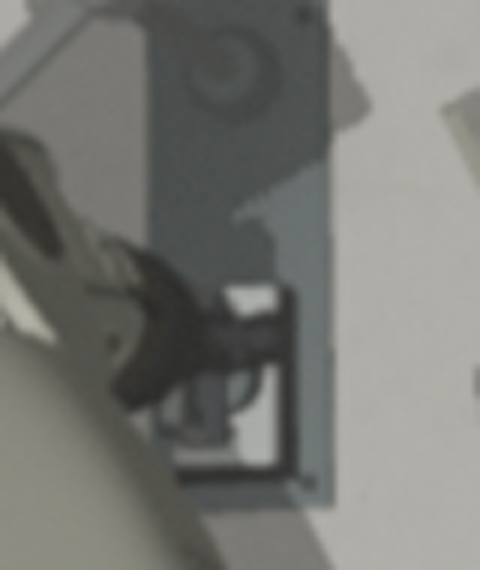

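View pics/scenez6.png

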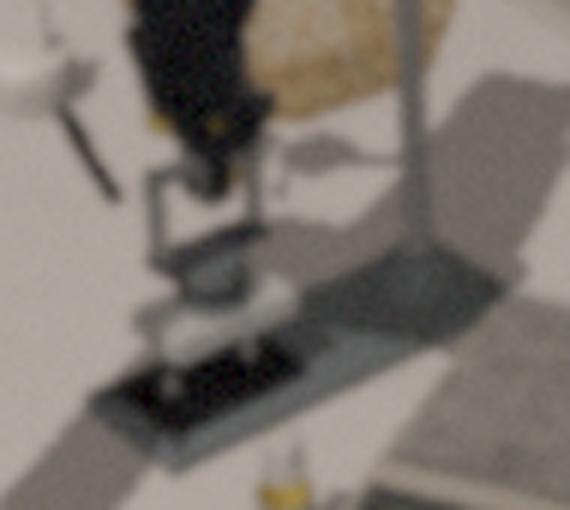

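play_rows:
  linear:
    - [0.25, -0.05, 0.4]
    - [0.25, -0.05, 0.4]
    - [0.25, -0.05, 0.4]
    - [0.15, -0.05, 0.4]
    - [0, 0, 0]
    - [0, 0, 0]
  spin: [-0.2, -0.2, -0.2, 0, 0, 0]

```text
clock: 10.5
tool_pos: [0.4335, 0.2864, 0.1382]
eef_rot: [[-0.033, 0.999, -0.025], [0.999, 0.033, 0.009], [0.009, -0.024, -1.0]]
wrist_force: [-0.2, 0.8, -8.3]
finger_gap: 0.0087
```

Run:
```python
from meas import *
look(7)
```

```text
t 10.5 pos [0.4335 0.2864 0.1382] yaw 91.89 zax [-0.0246  0.0086 -0.9997] D [-0.0009 -0.0034 -0.0082] dyaw -0.09 F [-0.2  0.8 -8.3] gap 0.0087
[[-0.11, -0.03, 0.27], [-0.11, -0.03, 0.27], [-0.11, -0.03, 0.27]] spin 0.03
top 142 tool x,y min [-0.0258 -0.044   0.0658] max [0.0248 0.0452 0.0811] zmed 0.0728
  world min [0.3885 0.2604 0.056 ] max [0.4769 0.3104 0.0722]
scene 179 tool x,y min [-0.0336 -0.0518  0.0651] max [0.0249 0.043  0.0819] zmed 0.0735
  world min [0.3807 0.2537 0.0556] max [0.4739 0.3115 0.0736]
```

View pics/topz7.png

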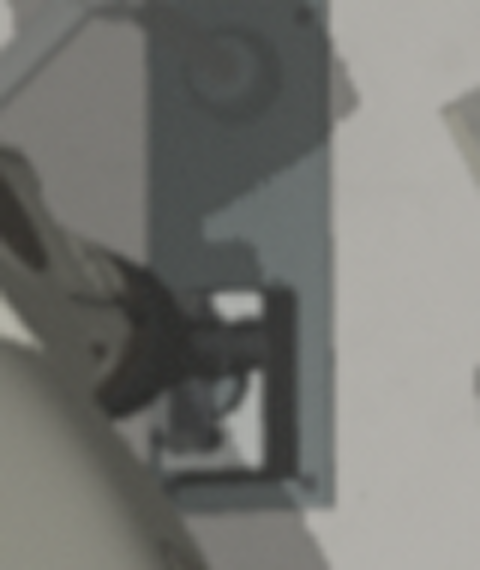

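View pics/scenez7.png

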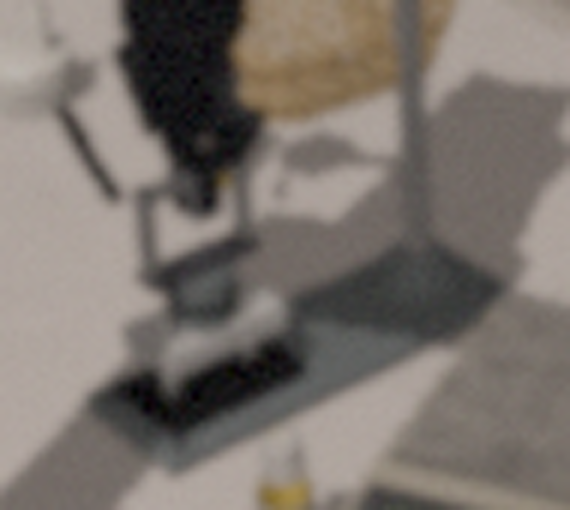

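play_rows:
  linear:
    - [-0.15, -0.05, 0.05]
    - [-0.15, -0.05, 0.1]
    - [0, 0, 0]
    - [0, 0, 0]
  spin: [0, 0, 0, 0]

```text
clock: 11.0
tool_pos: [0.4328, 0.2829, 0.137]
eef_rot: [[-0.032, 0.999, -0.024], [0.999, 0.033, 0.009], [0.01, -0.024, -1.0]]
wrist_force: [-0.8, -0.5, -7.7]
finger_gap: 0.009
```

Run:
```python
from meas import *
plan2([.4325,.2834,.12],91.8,n=3)
```

```text
t 11.0 pos [0.4328 0.2829 0.137 ] yaw 91.85 zax [-0.024   0.009  -0.9997] D [-0.0003  0.0005 -0.017 ] dyaw -0.05 F [-0.8 -0.5 -7.7] gap 0.009
[[0.01, 0.0, 0.57], [0.01, 0.0, 0.57], [0.01, 0.0, 0.57]] spin 0.02
```

play_rows:
  linear:
    - [0.02, 0.01, 0.4]
    - [0.01, 0.01, 0.4]
    - [0, 0.01, 0.3]
    - [0, 0, 0.2]
    - [0, 0, 0]
  spin: [0, 0, 0, 0, 0]

```text
clock: 11.5
tool_pos: [0.4327, 0.2832, 0.1226]
eef_rot: [[-0.032, 0.999, -0.024], [0.999, 0.032, 0.009], [0.01, -0.024, -1.0]]
wrist_force: [-0.7, -0.4, -8.3]
finger_gap: 0.009
```

Run:
```python
from meas import *
look(8)
```

```text
t 11.5 pos [0.4327 0.2832 0.1226] yaw 91.85 zax [-0.0243  0.0088 -0.9997] D [-0.0001 -0.0002  0.0074] dyaw -0.05 F [-0.7 -0.4 -8.3] gap 0.009
[[-0.01, -0.01, -0.25], [-0.01, -0.01, -0.25], [-0.01, -0.01, -0.25]] spin 0.02
top 134 tool x,y min [-0.0259 -0.0429  0.0654] max [0.0254 0.0461 0.0809] zmed 0.0728
  world min [0.3888 0.2572 0.0416] max [0.4777 0.308  0.0573]
scene 171 tool x,y min [-0.0298 -0.0519  0.0654] max [0.0297 0.0469 0.082 ] zmed 0.0735
  world min [0.3795 0.2542 0.0405] max [0.4769 0.3124 0.0578]
```

View pics/scenez8.png

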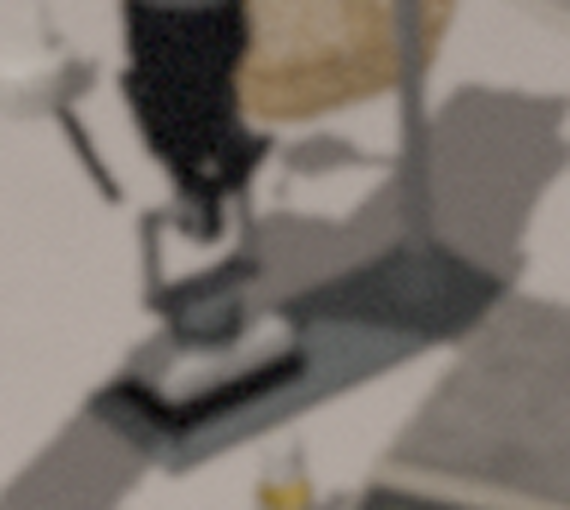

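play_rows:
  linear:
    - [0, 0.01, 0.3]
    - [0, 0.01, 0.3]
    - [0, 0.01, 0.2]
    - [0, 0, 0.1]
  spin: [0, 0, 0, 0]

```text
clock: 12.0
tool_pos: [0.4334, 0.2838, 0.1138]
eef_rot: [[-0.032, 0.999, -0.023], [0.999, 0.033, 0.01], [0.011, -0.022, -1.0]]
wrist_force: [-0.2, -0.4, -7.6]
finger_gap: 0.0089
```

Run:
```python
from meas import *
look(9)
```

```text
t 12.0 pos [0.4334 0.2838 0.1138] yaw 91.85 zax [-0.0227  0.0098 -0.9997] D [-0.0008 -0.0008  0.0162] dyaw -0.05 F [-0.2 -0.4 -7.6] gap 0.0089
[[-0.02, -0.04, -0.54], [-0.02, -0.04, -0.54], [-0.02, -0.04, -0.54]] spin 0.02
top 138 tool x,y min [-0.0263 -0.0435  0.0665] max [0.0241 0.0464 0.0817] zmed 0.0736
  world min [0.3891 0.258  0.0322] max [0.4789 0.3073 0.0473]
scene 174 tool x,y min [-0.03   -0.0537  0.0654] max [0.0249 0.0428 0.0819] zmed 0.0737
  world min [0.3777 0.2534 0.0316] max [0.4751 0.3085 0.0484]
```

View pics/scenez9.png

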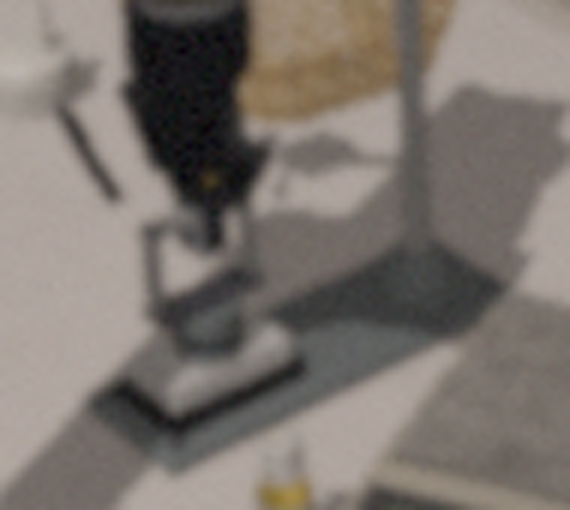

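Going in freely; push on until contact.

play_rows:
  linear:
    - [-0.02, 0.01, 0.2]
    - [-0.02, 0, 0.2]
    - [0, 0, 0.1]
  spin: [0, 0, 0]

```text
clock: 12.4
tool_pos: [0.4336, 0.2837, 0.1111]
eef_rot: [[-0.032, 0.999, -0.021], [0.999, 0.033, 0.011], [0.012, -0.021, -1.0]]
wrist_force: [-2.5, -2.2, 1.2]
finger_gap: 0.0088
```

Run:
```python
from meas import *
look(10)
```

```text
t 12.4 pos [0.4336 0.2837 0.1111] yaw 91.85 zax [-0.0215  0.0113 -0.9997] D [-0.001  -0.0007  0.0189] dyaw -0.05 F [-2.5 -2.2  1.2] gap 0.0088
[[-0.02, -0.05, -0.63], [-0.02, -0.05, -0.63], [-0.02, -0.05, -0.63]] spin 0.02
top 140 tool x,y min [-0.0315 -0.0435  0.0655] max [0.0235 0.0462 0.0819] zmed 0.0728
  world min [0.3892 0.2525 0.0285] max [0.4788 0.3069 0.0461]
scene 173 tool x,y min [-0.0285 -0.0518  0.0651] max [0.0278 0.0439 0.0818] zmed 0.0739
  world min [0.3797 0.2551 0.0283] max [0.4753 0.3122 0.046 ]
```

play_rows:
  linear:
    - [0, 0, 0]
    - [0, 0, 0]
    - [0, 0, 0]
    - [0, 0, 0]
    - [0, 0, 0]
  spin: [0, 0, 0, 0, 0]
  hand: 60

```text
clock: 13.0
tool_pos: [0.4377, 0.2862, 0.1139]
eef_rot: [[-0.032, 0.999, -0.012], [0.999, 0.033, 0.017], [0.018, -0.012, -1.0]]
wrist_force: [0.3, 0.4, -1.1]
finger_gap: 0.0513
```

Run:
```python
from meas import *
look(11)
```

```text
t 13.0 pos [0.4377 0.2862 0.1139] yaw 91.86 zax [-0.0122  0.0172 -0.9998] D [-0.0051 -0.0032  0.0161] dyaw -0.06 F [ 0.3  0.4 -1.1] gap 0.0513
[[-0.09, -0.18, -0.54], [-0.09, -0.18, -0.54], [-0.09, -0.18, -0.54]] spin 0.02
top 117 tool x,y min [-0.0287 -0.0483  0.0684] max [0.0222 0.0417 0.0818] zmed 0.0766
  world min [0.3892 0.2576 0.032 ] max [0.4791 0.3083 0.0453]
scene 168 tool x,y min [-0.0362 -0.0572  0.0652] max [0.0217 0.038  0.082 ] zmed 0.076
  world min [0.3797 0.2503 0.0316] max [0.4743 0.3079 0.0485]
```

View pics/scenez11.png

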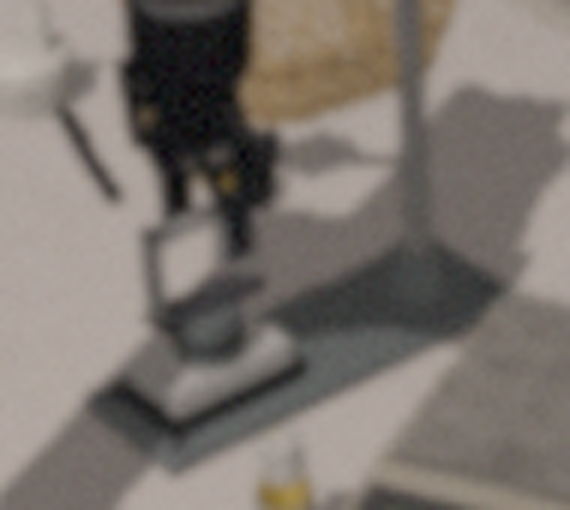

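play_rows:
  linear:
    - [-0.1, -0.1, -1]
    - [0, -0.05, -2]
    - [0, -0.05, -2.5]
    - [0, -0.05, -2.5]
    - [0, 0, -2.5]
    - [0, 0, -2.5]
    - [0, 0, -2.5]
    - [0, 0, -2.5]
    - [0, 0, -2.5]
    - [0, 0, -2.5]
  spin: [0, 0, 0, 0, 0, 0, 0, 0, 0, 0]

```text
clock: 14.1
tool_pos: [0.4347, 0.2786, 0.3545]
eef_rot: [[-0.032, 0.999, -0.018], [0.999, 0.033, 0.013], [0.014, -0.018, -1.0]]
wrist_force: [0.1, -0.2, -0.2]
finger_gap: 0.0514
```

Run:
```python
from meas import *
look(12)
z=np.load("pics/top0.npz");P=cloud("top",z['d']);g=cv2.cvtColor(z['p'],cv2.COLOR_RGB2GRAY)
m=(g<90);m[:175]=0;m[210:]=0;m[:,:60]=0;m[:,93:]=0
ct=max(cv2.findContours(m.astype(np.uint8),0,1)[0],key=cv2.contourArea); print('cup px',cv2.minEnclosingCircle(ct),cv2.fitEllipse(ct))
(u,v),_=cv2.minEnclosingCircle(ct); print(onz("top",u,v,.286)); (u,v),_,_=cv2.fitEllipse(ct); print(onz("top",u,v,.286))
k=(P[...,2]>.268)&(P[...,2]<.3)&(m>0);q=P[k];print(len(q),cv2.minEnclosingCircle((q[:,:2]*1000).astype(np.float32)),np.median(q[:,2]))
```

```text
t 14.1 pos [0.4347 0.2786 0.3545] yaw 91.85 zax [-0.018   0.0133 -0.9997] D [-0.0021  0.0044 -0.2245] dyaw -0.05 F [ 0.1 -0.2 -0.2] gap 0.0514
[[0.04, 0.07, 7.48], [0.04, 0.07, 7.48], [0.04, 0.07, 7.48]] spin 0.02Traceback (most recent call last):
  File "<stdin>", line 2, in <module>
  File "meas.py", line 16, in look
    print(n,len(q),'tool x,y min',q.min(0).round(4),'max',q.max(0).round(4),'zmed',np.median(q[:,2]).round(4))
                                  ~~~~~^^^
    return umr_minimum(a, axis, None, out, keepdims, initial, where)
ValueError: zero-size array to reduction operation minimum which has no identity
```

View pics/topz12.png

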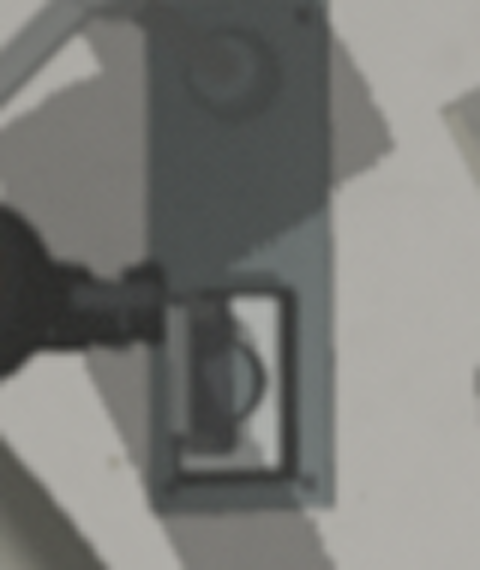

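Run:
```python
from meas import *
P=cloud("top",np.load("pics/top12.npz")['d'])
for nm,lo,hi in(('foot',.030,.047),('plate',.075,.09),('bail',.132,.15)):
    m=(abs(P[...,0]-.431)<.06)&(abs(P[...,1]-.2835)<.04)&(P[...,2]>lo)&(P[...,2]<hi);q=P[m];print(nm,len(q),np.median(q[:,2]).round(4),cv2.minAreaRect((q[:,:2]*1000).astype(np.float32)))
    A=np.c_[q[:,:2]-[.431,.2835],np.ones(len(q))];print('  slope',np.linalg.lstsq(A,q[:,2],rcond=None)[0].round(4))
z=np.load("pics/top0.npz");P=cloud("top",z['d']);g=cv2.cvtColor(z['p'],cv2.COLOR_RGB2GRAY)
m=(g<90);m[:175]=0;m[210:]=0;m[:,:60]=0;m[:,93:]=0
ct=max(cv2.findContours(m.astype(np.uint8),0,1)[0],key=cv2.contourArea); print('cup px',cv2.minEnclosingCircle(ct))
(u,v),_=cv2.minEnclosingCircle(ct); print(onz("top",u,v,.286)); (u,v),_,_=cv2.fitEllipse(ct); print(onz("top",u,v,.286))
k=(P[...,2]>.268)&(P[...,2]<.3)&(m>0);q=P[k];print(len(q),cv2.minEnclosingCircle((q[:,:2]*1000).astype(np.float32)),np.median(q[:,2]))
plan2([.479,.41,.34],91.8,n=7)
```

```text
foot 169 0.0374 ((433.4065246582031, 278.3323669433594), (50.4354362487793, 93.9117660522461), 83.38761138916016)
  slope [-0.0039 -0.0081  0.0372]
plate 159 0.0811 ((433.17779541015625, 278.2640686035156), (78.18034362792969, 27.50502586364746), 2.1919562816619873)
  slope [-0.012   0.1836  0.0816]
bail 107 0.1412 ((433.8770751953125, 283.9818115234375), (77.19353485107422, 9.766525268554688), 1.0910964012145996)
  slope [0.0032 0.1267 0.1414]
cup px ((74.5, 189.5), 15.182326316833496)
[0.48163368 0.41843663 0.286     ]
[0.48047782 0.41132299 0.286     ]
301 ((479.6071472167969, 407.13604736328125), 27.520771026611328) 0.27881904289158
t 14.15 pos [0.4359 0.2793 0.3592] yaw 91.86 zax [-0.0113  0.0175 -0.9998] D [ 0.0431  0.1307 -0.0192] dyaw -0.06 F [ 1.  -0.1  4. ] gap 0.0516
[[1.84, 0.68, 0.3], [1.84, 0.68, 0.3], [1.84, 0.68, 0.3], [1.84, 0.68, 0.3], [1.84, 0.68, 0.3], [1.84, 0.68, 0.3], [1.84, 0.68, 0.3]] spin 0.01
```

play_rows:
  linear:
    - [1.85, 0.65, 0]
    - [1.85, 0.65, 0]
    - [1.85, 0.65, 0.1]
    - [1.85, 0.65, 0.3]
    - [1.85, 0.65, 0.3]
    - [1.85, 0.65, 0.3]
    - [1, 0.4, 0.3]
    - [0.4, 0, 0.3]
    - [0, 0, 0]
  spin: [0, 0, 0, 0, 0, 0, 0, 0, 0]
  hand: 0

```text
clock: 15.05
tool_pos: [0.4759, 0.4093, 0.354]
eef_rot: [[-0.031, 1.0, -0.001], [0.999, 0.031, 0.024], [0.024, -0.001, -1.0]]
wrist_force: [0.0, -0.2, 0.6]
finger_gap: -0.0001
```

Run:
```python
from meas import *
plan2([.4796,.4071,.30],91.8,n=4)
for n in("scene","top"):
    p,d=cams.grab_frame(n); np.savez(f"pics/{n}13.npz",p=p,d=d)
    x,y=(120,60) if n=="scene" else (50,125); cv2.imwrite(f"pics/{n}13.png",cv2.resize(p[y:y+140,x:x+140,::-1],None,fx=4,fy=4,interpolation=cv2.INTER_CUBIC))
```

```text
t 15.05 pos [0.4759 0.4093 0.354 ] yaw 91.76 zax [-0.0014  0.0238 -0.9997] D [ 0.0037 -0.0022 -0.054 ] dyaw 0.04 F [ 0.  -0.2  0.6] gap -0.0001
[[-0.09, 0.09, 1.35], [-0.09, 0.09, 1.35], [-0.09, 0.09, 1.35], [-0.09, 0.09, 1.35]] spin -0.01
```

View pics/scene13.png

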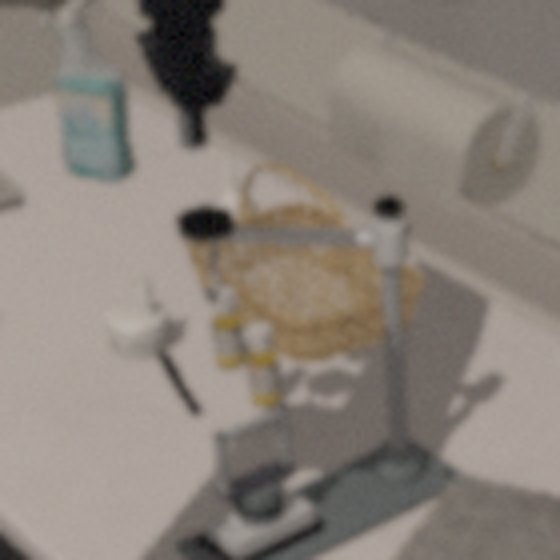

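View pics/top13.png

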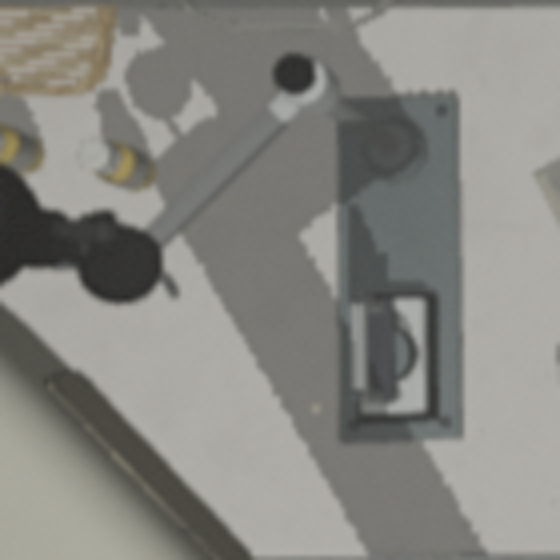

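play_rows:
  linear:
    - [-0.1, 0.1, 1.4]
    - [-0.1, 0.1, 1.4]
    - [-0.1, 0.1, 1.4]
    - [-0.05, 0.05, 1.2]
    - [0, 0, 0.4]
  spin: [0, 0, 0, 0, 0]

```text
clock: 15.65
tool_pos: [0.4799, 0.4033, 0.3001]
eef_rot: [[-0.027, 1.0, 0.005], [0.999, 0.027, 0.028], [0.028, 0.006, -1.0]]
wrist_force: [-0.3, 0.5, -0.4]
finger_gap: 0.0
```

Run:
```python
from meas import *
plan2([.4796,.4071,.27],91.8,n=2)
for n in("scene","top"):
    p,d=cams.grab_frame(n); np.savez(f"pics/{n}14.npz",p=p,d=d)
    x,y=(120,60) if n=="scene" else (50,125); cv2.imwrite(f"pics/{n}14.png",cv2.resize(p[y:y+140,x:x+140,::-1],None,fx=4,fy=4,interpolation=cv2.INTER_CUBIC))
```

```text
t 15.65 pos [0.4799 0.4033 0.3001] yaw 91.54 zax [ 0.0051  0.028  -0.9996] D [-0.0003  0.0038 -0.0301] dyaw 0.26 F [-0.3  0.5 -0.4] gap 0.0
[[0.15, -0.02, 1.51], [0.15, -0.02, 1.51]] spin -0.13
```

View pics/scene14.png

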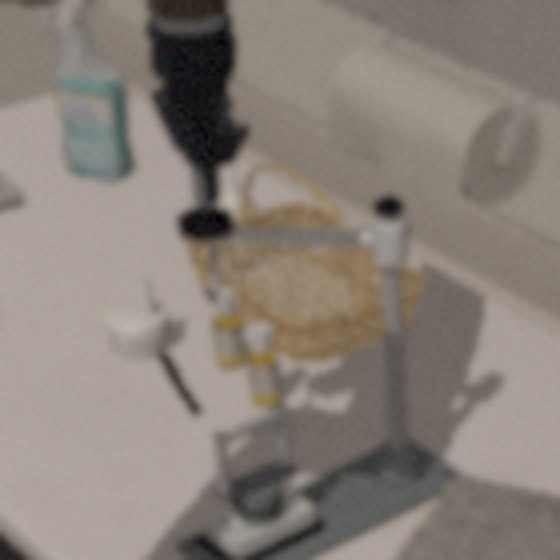

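View pics/top14.png

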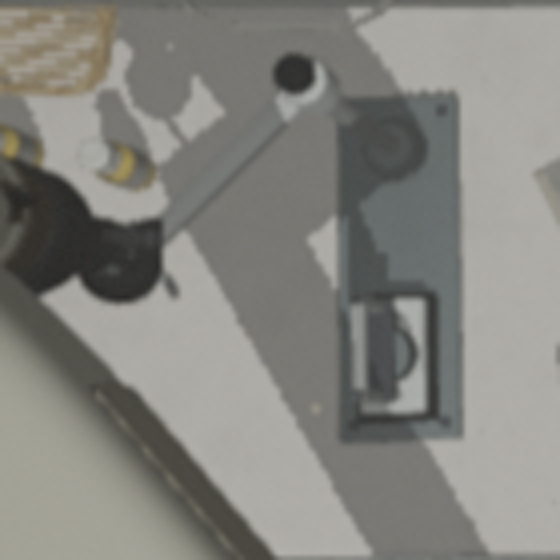

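play_rows:
  linear:
    - [0.25, 0, 0.8]
    - [0.15, 0, 0.8]
    - [0.05, 0, 0.8]
    - [0, 0, 0.8]
    - [0, 0, 0.8]
  spin: [0, 0, 0, 0, 0]

```text
clock: 16.25
tool_pos: [0.4821, 0.4109, 0.2636]
eef_rot: [[-0.027, 1.0, 0.014], [0.999, 0.027, 0.035], [0.034, 0.015, -0.999]]
wrist_force: [0.0, -0.8, 4.1]
finger_gap: 0.0001
```

Run:
```python
from meas import *
plan2([.4796,.4071,.173],91.8,n=8)
```

```text
t 16.25 pos [0.4821 0.4109 0.2636] yaw 91.55 zax [ 0.0141  0.0347 -0.9993] D [-0.0025 -0.0038 -0.0906] dyaw 0.25 F [ 0.  -0.8  4.1] gap 0.0001
[[-0.09, -0.05, 1.13], [-0.09, -0.05, 1.13], [-0.09, -0.05, 1.13], [-0.09, -0.05, 1.13], [-0.09, -0.05, 1.13], [-0.09, -0.05, 1.13], [-0.09, -0.05, 1.13], [-0.09, -0.05, 1.13]] spin -0.03
```

play_rows:
  linear:
    - [-0.09, -0.05, 1.2]
    - [-0.09, -0.05, 1.2]
    - [-0.09, -0.05, 1.2]
    - [-0.09, -0.05, 1.2]
    - [-0.09, -0.05, 1.2]
  spin: [0, 0, 0, 0, 0]

```text
clock: 16.75
tool_pos: [0.4829, 0.4116, 0.2062]
eef_rot: [[-0.028, 0.999, 0.024], [0.999, 0.027, 0.045], [0.044, 0.025, -0.999]]
wrist_force: [0.3, 0.5, 7.0]
finger_gap: -0.0001
```

Run:
```python
from meas import *
plan2([.4796,.4071,.173],91.8,n=4)
```

```text
t 16.75 pos [0.4829 0.4116 0.2062] yaw 91.61 zax [ 0.0238  0.045  -0.9987] D [-0.0033 -0.0045 -0.0332] dyaw 0.19 F [0.3 0.5 7. ] gap -0.0001
[[-0.15, -0.11, 0.82], [-0.15, -0.11, 0.82], [-0.15, -0.11, 0.82], [-0.15, -0.11, 0.82]] spin -0.05
```

play_rows:
  linear:
    - [-0.18, -0.15, 1]
    - [-0.18, -0.13, 1]
    - [-0.18, -0.13, 0.9]
  spin: [0, 0, 0]

```text
clock: 17.05
tool_pos: [0.481, 0.4096, 0.1785]
eef_rot: [[-0.029, 0.999, 0.03], [0.998, 0.027, 0.052], [0.051, 0.031, -0.998]]
wrist_force: [-0.2, 0.0, 6.5]
finger_gap: 0.0001
```

```bash
cat >> meas.py <<'E'
col=np.array([.601,.2885])
def cup(s): a=np.radians(181.8)-s; return col+.17*np.array([np.cos(a),np.sin(a)])
def swing(s1,z,n,off=(0,0)):
    s,p,R,y=state(); v=p[:2]-col; s0=np.radians(181.8)-np.arctan2(v[1],v[0]); 
    print('t',round(s['clock'],2),'p',p.round(4),'zax',R[:,2].round(3),'yaw',round(float(y),2),'F',s['wrist_force'].round(1),'r',np.linalg.norm(v).round(4),'s0',round(float(s0),3))
    cur=p.copy();L=[]
    for i in range(1,n+1):
        c=cup(s0+(s1-s0)*i/n); t=np.array([*c,z if i>1 else z]); 
        L.append((100*R.T@(t-cur)).round(2).tolist()); cur=t
    print(L)
E
python3 - <<'E'
from meas import *
plan2([.4796,.4071,.173],91.8,n=2)
swing(0.5,.173,5)
E
```

```text
t 17.05 pos [0.481  0.4096 0.1785] yaw 91.67 zax [ 0.0296  0.0518 -0.9982] D [-0.0014 -0.0025 -0.0055] dyaw 0.13 F [-0.2  0.   6.5] gap 0.0001
[[-0.14, -0.08, 0.27], [-0.14, -0.08, 0.27]] spin -0.07
t 17.05 p [0.481  0.4096 0.1785] zax [ 0.03   0.052 -0.998] yaw 91.67 F [-0.2  0.   6.5] r 0.1705 s0 0.821
[[-0.84, -0.75, 0.48], [-0.82, -0.72, -0.06], [-0.86, -0.67, -0.06], [-0.9, -0.61, -0.07], [-0.94, -0.55, -0.07]]
```

play_rows:
  linear:
    - [-0.85, -0.75, 0.4]
    - [-0.82, -0.72, 0.1]
    - [-0.86, -0.67, 0.1]
    - [-0.9, -0.61, 0.1]
  spin: [0, 0, 0, 0]

```text
clock: 17.45
tool_pos: [0.4567, 0.3773, 0.1706]
eef_rot: [[-0.031, 0.999, 0.038], [0.998, 0.029, 0.06], [0.059, 0.04, -0.997]]
wrist_force: [0.8, -0.6, 6.6]
finger_gap: -0.0
```

Run:
```python
from meas import *
swing(0.25,.172,6)
for n in("scene","top"):
    p,d=cams.grab_frame(n); np.savez(f"pics/{n}15.npz",p=p,d=d)
    x,y=(120,60) if n=="scene" else (50,125); cv2.imwrite(f"pics/{n}15.png",cv2.resize(p[y:y+140,x:x+140,::-1],None,fx=4,fy=4,interpolation=cv2.INTER_CUBIC))
```

```text
t 17.45 p [0.4567 0.3773 0.1706] zax [ 0.038  0.06  -0.997] yaw 91.77 F [ 0.8 -0.6  6.6] r 0.1695 s0 0.583
[[-0.76, -0.54, -0.2], [-0.83, -0.45, -0.07], [-0.85, -0.4, -0.07], [-0.87, -0.36, -0.07], [-0.89, -0.31, -0.06], [-0.91, -0.26, -0.06]]
```

View pics/scene15.png

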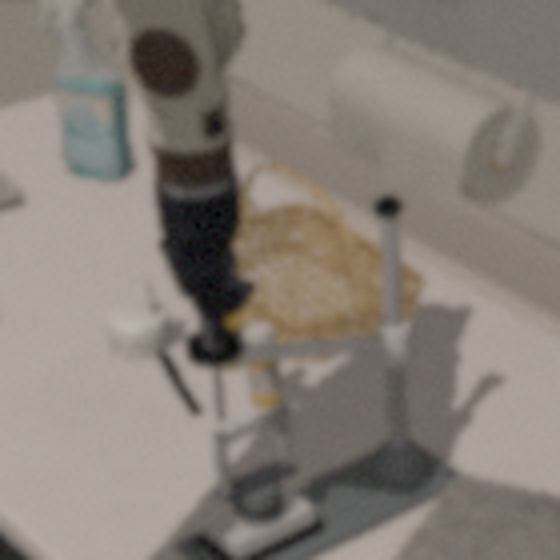

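View pics/top15.png

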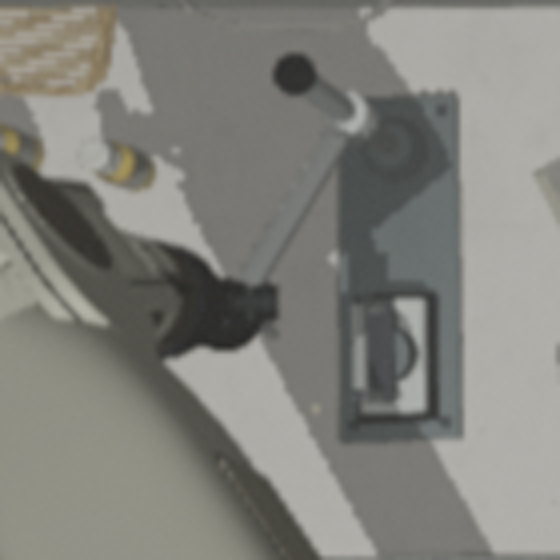

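play_rows:
  linear:
    - [-0.8, -0.54, 0]
    - [-0.85, -0.46, 0.05]
    - [-0.85, -0.41, 0.05]
    - [-0.87, -0.37, 0.05]
    - [-0.89, -0.32, 0.05]
  spin: [0, 0, 0, 0, 0]

```text
clock: 18.05
tool_pos: [0.4399, 0.3365, 0.1702]
eef_rot: [[-0.033, 0.998, 0.05], [0.997, 0.029, 0.071], [0.069, 0.052, -0.996]]
wrist_force: [0.1, 0.4, 6.1]
finger_gap: 0.0003
```

Run:
```python
from meas import *
swing(0.0,.170,6)
for n in("scene","top"):
    p,d=cams.grab_frame(n); np.savez(f"pics/{n}16.npz",p=p,d=d)
    x,y=(120,60) if n=="scene" else (50,125); cv2.imwrite(f"pics/{n}16.png",cv2.resize(p[y:y+140,x:x+140,::-1],None,fx=4,fy=4,interpolation=cv2.INTER_CUBIC))
```

```text
t 18.05 p [0.4399 0.3365 0.1702] zax [ 0.05   0.071 -0.996] yaw 91.87 F [0.1 0.4 6.1] r 0.1681 s0 0.321
[[-0.81, -0.44, -0.06], [-0.88, -0.21, -0.07], [-0.89, -0.17, -0.07], [-0.9, -0.12, -0.07], [-0.9, -0.07, -0.07], [-0.91, -0.02, -0.06]]
```

View pics/scene16.png

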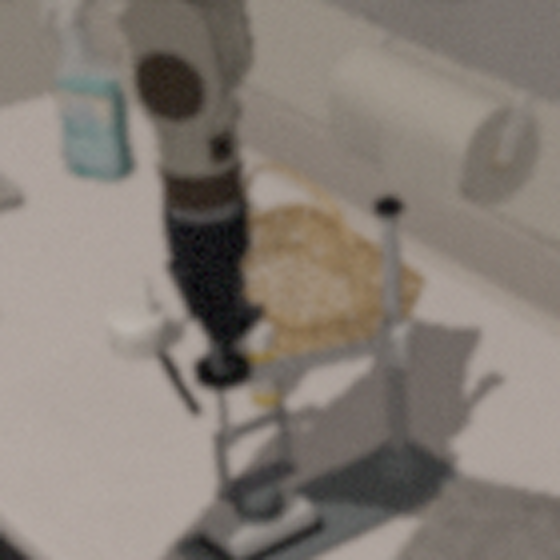

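View pics/top16.png

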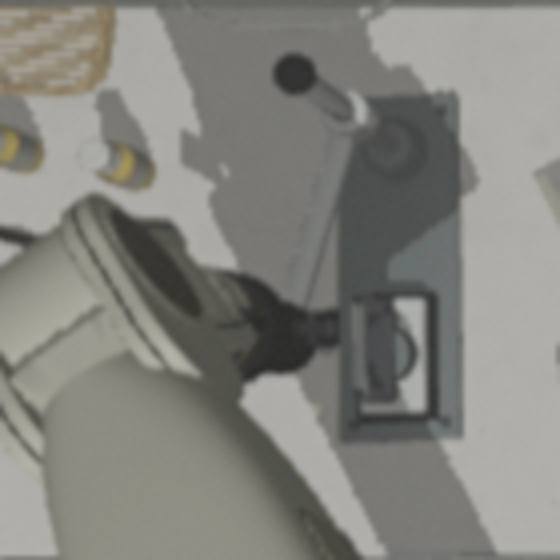

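play_rows:
  linear:
    - [-0.8, -0.4, 0]
    - [-0.88, -0.22, 0.05]
    - [-0.88, -0.18, 0.05]
  spin: [0, 0, 0]

```text
clock: 18.45
tool_pos: [0.4351, 0.3122, 0.17]
eef_rot: [[-0.033, 0.998, 0.058], [0.997, 0.029, 0.077], [0.075, 0.061, -0.995]]
wrist_force: [-0.6, 0.3, 6.2]
finger_gap: 0.0001
```

```bash
cat >> meas.py <<'E'
def armang(P):
    v=P[...,:2]-col; r=np.hypot(v[...,0],v[...,1]); a=np.arctan2(v[...,1],v[...,0])
    m=(r>.05)&(r<.11)&(P[...,2]>.12)&(P[...,2]<.30)&(np.abs(P[...,0]-.53)<.08)&(v[...,1]>-.05)&(v[...,1]<.1)
    # beam near constant height: bin by median z
    z=np.median(P[m][:,2]); k=m&(np.abs(P[...,2]-z)<.012); q=P[k][:,:2]-col
    line=cv2.fitLine((q*1000).astype(np.float32),cv2.DIST_HUBER,0,.01,.01).ravel()
    c=q.mean(0); print('arm n',len(q),'z',z.round(4),'swing by mean',(np.radians(181.8)-np.arctan2(c[1],c[0])%(2*np.pi)).round(3),'line',line.round(3))
def snap(k,z=.170,s1=0.,n=3):
    swing(s1,z,n)
    for n_ in("scene","top"):
        p,d=cams.grab_frame(n_); np.savez(f"pics/{n_}{k}.npz",p=p,d=d)
        x,y=(150,110) if n_=="scene" else (100,130); cv2.imwrite(f"pics/{n_}{k}.png",cv2.resize(p[y:y+110,x:x+110,::-1],None,fx=5,fy=5,interpolation=cv2.INTER_CUBIC))
        armang(cloud(n_,d))
E
python3 - <<'E'
from meas import *
for t in("top15","top16"): armang(cloud("top",np.load(f"pics/{t}.npz")['d']))
snap(17)
E
```

```text
arm n 140 z 0.1665 swing by mean 0.554 line [  0.85   -0.527 -69.933  39.993]
arm n 136 z 0.1659 swing by mean 0.296 line [  0.973  -0.23  -77.562  20.694]
t 18.45 p [0.4351 0.3122 0.17  ] zax [ 0.058  0.077 -0.995] yaw 91.92 F [-0.6  0.3  6.2] r 0.1676 s0 0.173
[[-0.92, -0.38, -0.09], [-0.97, -0.08, -0.08], [-0.98, -0.03, -0.08]]
arm n 67 z 0.1649 swing by mean 0.107 line [  0.98   -0.198 -78.273   5.318]
arm n 136 z 0.1657 swing by mean 0.154 line [  0.991  -0.136 -79.832   9.869]
```

View pics/scene17.png

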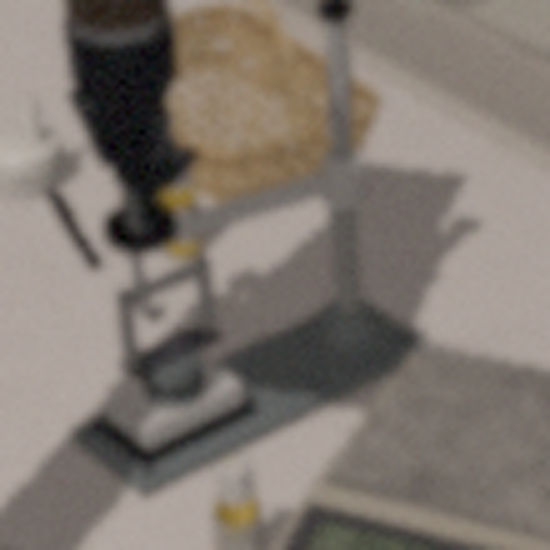

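View pics/top17.png

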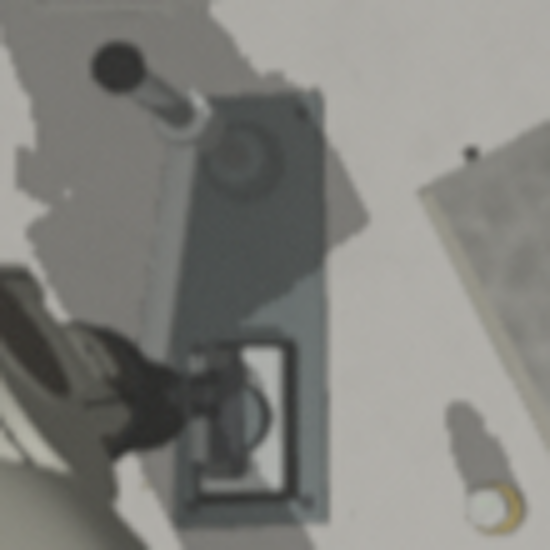

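play_rows:
  linear:
    - [-0.9, -0.36, 0]
    - [-0.9, -0.1, 0.05]
    - [-0.7, -0.05, 0.05]
    - [0, 0, 0.05]
  spin: [0, 0, 0, 0]

```text
clock: 18.95
tool_pos: [0.4337, 0.2881, 0.1699]
eef_rot: [[-0.034, 0.997, 0.068], [0.996, 0.028, 0.084], [0.082, 0.071, -0.994]]
wrist_force: [-2.2, 0.3, 4.6]
finger_gap: -0.0
```

Run:
```python
from meas import *
snap(18)
```

```text
t 18.95 p [0.4337 0.2881 0.1699] zax [ 0.068  0.084 -0.994] yaw 91.93 F [-2.2  0.3  4.6] r 0.1673 s0 6.312
[[-15.38, 24.93, 0.5], [29.42, 0.33, 2.45], [-14.53, -25.53, -3.01]]
arm n 64 z 0.1653 swing by mean -0.028 line [ 9.9700e-01  7.2000e-02 -8.2716e+01 -6.4280e+00]
arm n 135 z 0.1654 swing by mean 0.018 line [ 1.000e+00  3.000e-03 -7.953e+01 -1.382e+00]
```

View pics/scene18.png

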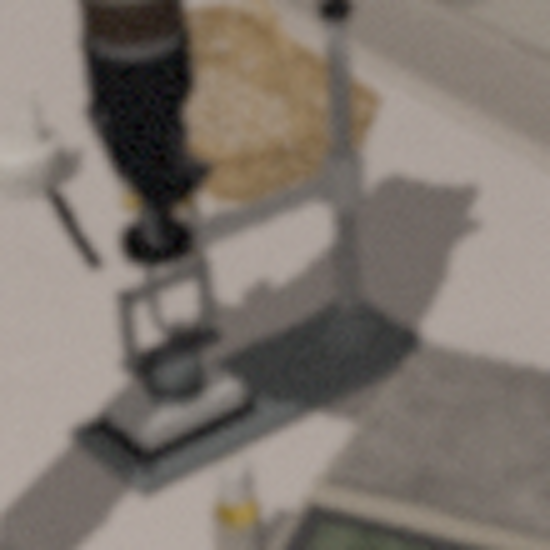

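View pics/top18.png

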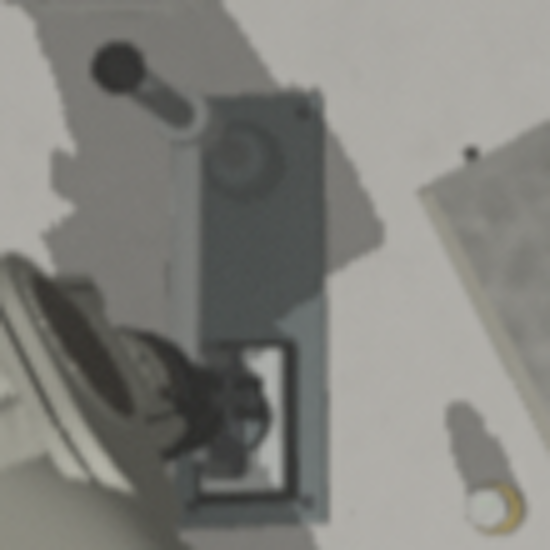

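play_rows:
  linear:
    - [-0.25, -0.05, 0.05]
    - [-0.1, -0.05, 0.05]
    - [0.04, 0, -0.5]
    - [0.04, 0.03, -0.5]
    - [0.04, 0.03, -0.5]
  spin: [0, 0, 0, 0, 0]

```text
clock: 19.55
tool_pos: [0.4336, 0.2867, 0.1868]
eef_rot: [[-0.035, 0.997, 0.074], [0.996, 0.029, 0.09], [0.088, 0.077, -0.993]]
wrist_force: [-0.0, -0.5, 4.4]
finger_gap: -0.0005
```

Run:
```python
from meas import *
snap(19)
```

```text
t 19.55 p [0.4336 0.2867 0.1868] zax [ 0.074  0.09  -0.993] yaw 92.03 F [-0.  -0.5  4.4] r 0.1674 s0 6.304
[[-15.38, 24.87, 2.25], [29.39, 0.22, 2.61], [-14.51, -25.49, -3.25]]
arm n 68 z 0.1815 swing by mean -0.024 line [ 1.0000e+00  1.6000e-02 -7.9283e+01 -4.8750e+00]
arm n 138 z 0.1836 swing by mean 0.023 line [ 1.0000e+00  2.0000e-02 -7.9917e+01 -6.7500e-01]
```

View pics/scene19.png

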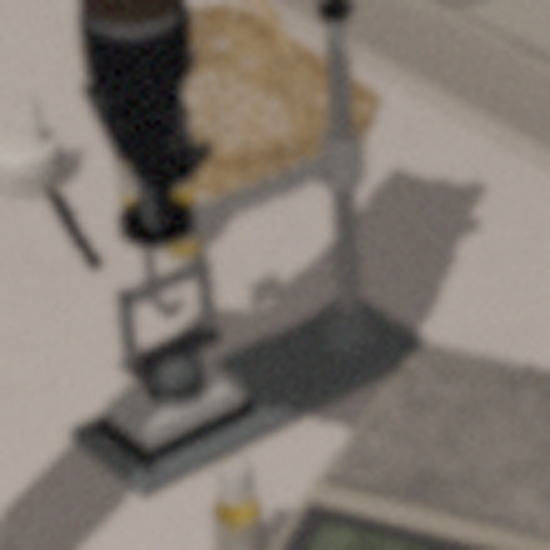

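play_rows:
  linear:
    - [-0.3, 0, 0]
    - [-0.2, 0, 0]
    - [0.04, 0.03, -0.4]
    - [0.04, 0.03, -0.4]
  spin: [0, 0, 0, 0]

```text
clock: 20.05
tool_pos: [0.434, 0.2827, 0.1971]
eef_rot: [[-0.036, 0.997, 0.075], [0.995, 0.029, 0.093], [0.09, 0.078, -0.993]]
wrist_force: [-0.1, 0.6, 4.1]
finger_gap: 0.0003
```

Run:
```python
from meas import *
snap(20)
```

```text
t 20.05 p [0.434  0.2827 0.1971] zax [ 0.075  0.093 -0.993] yaw 92.08 F [-0.1  0.6  4.1] r 0.1671 s0 6.28
[[-14.96, 24.99, 3.34], [29.32, -0.11, 2.66], [-14.55, -25.37, -3.32]]
arm n 68 z 0.1914 swing by mean -0.052 line [ 9.9900e-01  4.9000e-02 -8.0076e+01 -8.7190e+00]
arm n 146 z 0.1939 swing by mean -0.009 line [ 9.9900e-01  3.4000e-02 -7.8748e+01 -3.3150e+00]
```

View pics/scene20.png

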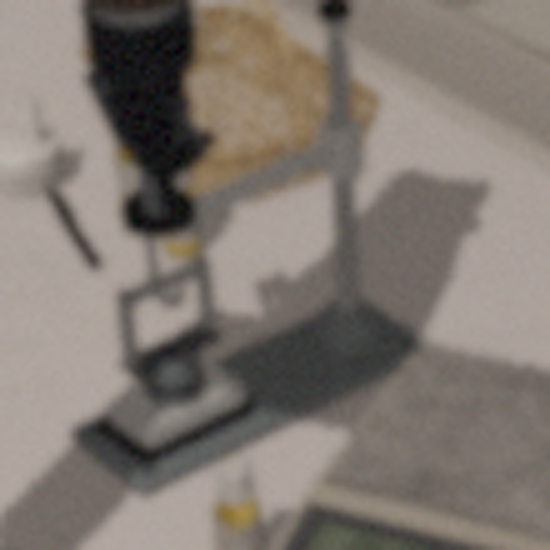

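play_rows:
  linear:
    - [0.04, 0.03, -0.4]
    - [0.04, 0.03, -0.5]
    - [0.04, 0.03, -0.5]
    - [0.06, 0.05, -0.7]
  spin: [0, 0, 0, 0]

```text
clock: 20.55
tool_pos: [0.432, 0.2818, 0.218]
eef_rot: [[-0.036, 0.997, 0.07], [0.995, 0.03, 0.09], [0.088, 0.073, -0.993]]
wrist_force: [0.2, -0.4, 0.2]
finger_gap: -0.0
```

Run:
```python
from meas import *
snap(21)
```

```text
t 20.55 p [0.432  0.2818 0.218 ] zax [ 0.07   0.09  -0.993] yaw 92.07 F [ 0.2 -0.4  0.2] r 0.1691 s0 6.275
[[-15.02, 25.09, 5.36], [29.31, -0.17, 2.57], [-14.57, -25.37, -3.16]]
arm n 68 z 0.1976 swing by mean -0.052 line [ 1.0000e+00  3.1000e-02 -7.8546e+01 -6.9510e+00]
arm n 139 z 0.1983 swing by mean -0.015 line [ 9.9900e-01  3.5000e-02 -8.0206e+01 -3.9630e+00]
```

View pics/scene21.png

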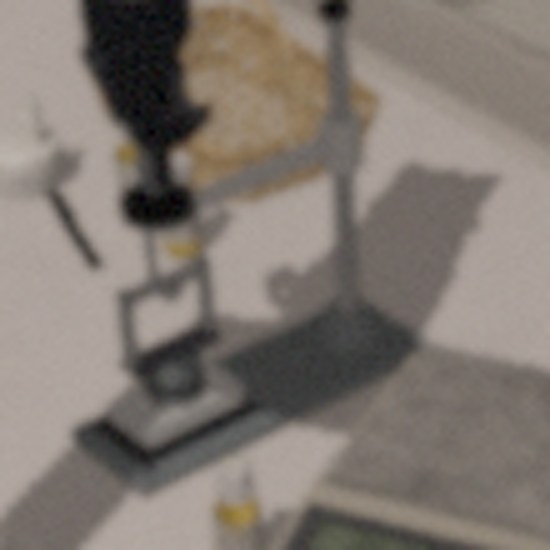

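play_rows:
  linear:
    - [0.1, 0.08, -1]
    - [0.13, 0.1, -1.5]
    - [0.17, 0.13, -2]
    - [0.2, 0.15, -2.5]
    - [0.2, 0.15, -2.5]
    - [0.2, 0.15, -2.5]
    - [0, 0, -2.5]
    - [-1.5, -1.5, -1]
    - [-1.5, -2, 0]
    - [-1.5, -2, 0]
    - [-1.5, -2, 0]
  spin: [0, 0, 0, 0, 0, 0, 0, 0, 0, 0, 0]

```text
clock: 21.75
tool_pos: [0.355, 0.2154, 0.3736]
eef_rot: [[-0.037, 0.997, 0.073], [0.995, 0.031, 0.091], [0.089, 0.076, -0.993]]
wrist_force: [0.0, 0.0, 0.2]
finger_gap: 0.0
```

Run:
```python
from meas import *
snap(22)
p=cv2.imread("pics/scene22.png")
P=cloud("top",np.load("pics/top22.npz")['d'])
for nm,lo,hi in(('foot',.028,.05),('plate',.075,.092),('bail',.132,.155)):
    m=(abs(P[...,0]-.431)<.06)&(abs(P[...,1]-.2835)<.04)&(P[...,2]>lo)&(P[...,2]<hi);q=P[m];
    if len(q): print(nm,len(q),np.median(q[:,2]).round(4))
    if len(q)>20: print(cv2.minAreaRect((q[:,:2]*1000).astype(np.float32)))
m=(abs(P[...,0]-.431)<.02)&(abs(P[...,1]-.2835)<.02)&(P[...,2]>.18)&(P[...,2]<.25);print('cup floor',m.sum(),np.median(P[m][:,2]) if m.any() else None)
for n in("scene","top"):
  a,b=[cloud(n,np.load(f"pics/{n}{k}.npz")['d']) for k in((1 if n=="scene" else 0),22)]
  for nm,c,lo,hi,r in(('jar',(.555,-.386),.02,.04,.03),('wa',(.348,-.096),.02,.045,.02),('wc',(.366,-.118),.012,.03,.012),('be',(.375,.119),.075,.11,.025),('drop',(.565,-.203),.10,.135,.03)):
    o=[]
    for Q in(a,b):
        m=(abs(Q[...,0]-c[0])<r)&(abs(Q[...,1]-c[1])<r)&(Q[...,2]>lo)&(Q[...,2]<hi);o.append(np.median(Q[m],0).round(4) if m.any() else None)
    print(n,nm,*o)
cv2.imwrite("pics/full22.png",np.load("pics/scene22.npz")['p'][:,:,::-1])
```

```text
t 21.75 p [0.355  0.2154 0.3736] zax [ 0.073  0.091 -0.993] yaw 92.14 F [0.  0.  0.2] r 0.2567 s0 6.026
[[-8.51, 34.07, 22.34], [28.36, -3.7, 2.25], [-15.19, -24.13, -3.2]]
arm n 68 z 0.1975 swing by mean -0.048 line [ 1.0000e+00 -1.7000e-02 -7.8574e+01 -7.3070e+00]
arm n 137 z 0.1983 swing by mean -0.013 line [ 9.9900e-01  3.5000e-02 -8.0513e+01 -3.8170e+00]
foot 169 0.0383
((434.19830322265625, 281.27325439453125), (47.022125244140625, 89.81356048583984), 89.56562042236328)
plate 130 0.0812
((432.849609375, 278.142333984375), (77.61434936523438, 27.600658416748047), 0.30796995759010315)
bail 51 0.1419
((433.3681945800781, 273.70770263671875), (27.590585708618164, 76.6549072265625), 88.62550354003906)
cup floor 199 0.2020791884842552
scene jar [ 0.5482 -0.3906  0.026 ] [ 0.5495 -0.3905  0.0256]
scene wa [ 0.3403 -0.1041  0.0251] [ 0.3411 -0.103   0.0257]
scene wc [ 0.3598 -0.1223  0.0169] [ 0.3603 -0.1222  0.0169]
scene be [0.3668 0.1154 0.0886] [0.3649 0.1133 0.0894]
scene drop [ 0.5528 -0.213   0.116 ] [ 0.5511 -0.2113  0.1163]
top jar [ 0.5554 -0.3857  0.0256] [ 0.5554 -0.3858  0.0254]
top wa [ 0.3492 -0.0965  0.0274] [ 0.3491 -0.0979  0.028 ]
top wc [ 0.365  -0.1191  0.0192] [ 0.3651 -0.1193  0.0194]
top be [0.3749 0.1201 0.0901] [0.3748 0.1198 0.0916]
top drop [ 0.5594 -0.2064  0.1183] [ 0.5586 -0.2054  0.1181]
```

View pics/scene22.png

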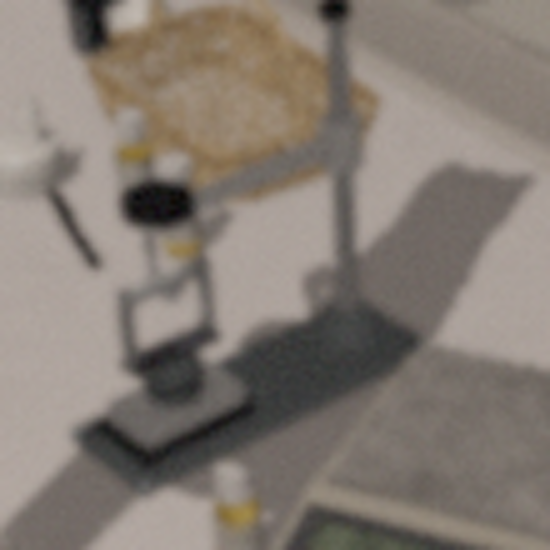

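View pics/top22.png

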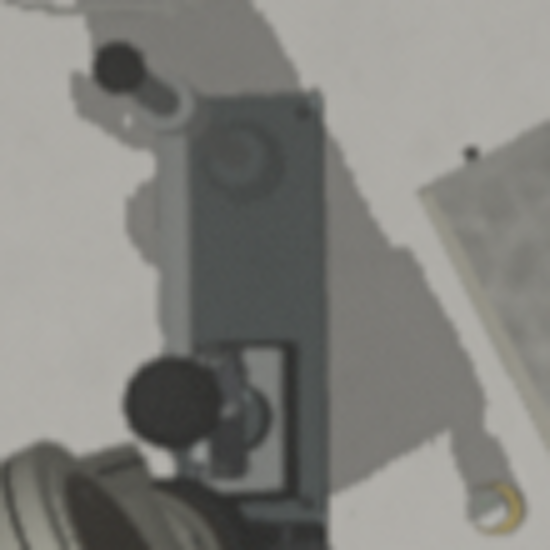

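View pics/full22.png

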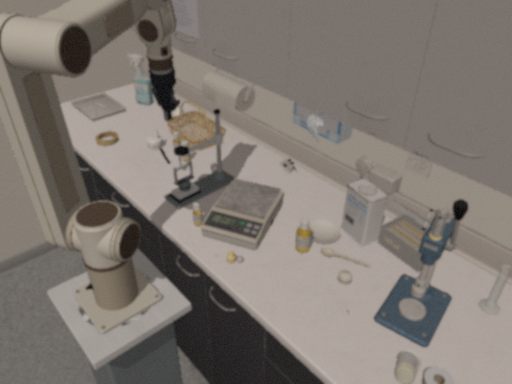

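```bash
python3 -c "
from h import *
s=state()[0];print(s['dq'].round(3),s['wrist_force'].round(1));print(manip.finish_job())"
```

```text
[ 0.006  0.048  0.044 -0.042  0.004  0.008] [0.6 0.1 1.1]
the job is handed in; nothing more can be done
None
```

The capping head is back on its dock and released, and the hook arm is hooked under its bail and pulling. I handed the job in at about 22 s.

- **Head:** it went down over both pegs until the dock carried its weight, and I released it there. At the end its foot top read 38 mm above the bench (38 expected for a seated foot) and its bail top 142 mm. It still read seated after hooking.
- **Hook:** I pressed the arm down about 0.108 m by its cup, swung it in from the +y side and let it up. It stopped with the cup floor at 202 mm, which is a pull of 0.076, the value given for hooked on. The swing read about -0.01 rad.
- **Bystanders:** their before and after positions agree within about 2–3 mm, which is the camera noise.
- **Robot:** the gripper was clear, with only about 1 N of noise on the wrist. The joints were still settling at up to 0.05 rad/s when I handed in.

Two things disagreed or drifted:

- **Cameras:** the scene camera read positions about 5 mm off the top camera. I used the top camera for the docking.
- **Tool tilt:** the tool leaned to about 7° while pressing and swinging the arm. It did not affect the result.

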